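# Seat the spindle holder and stand the lock spindles in it

## Robot

A 6-joint arm with a two-finger parallel gripper is mounted at the origin on the work surface. World frame = base frame: x ahead of the robot, y to its left, z up, the work surface at z = 0. Lengths are in m, angles in rad, forces in N, time in s.
With the tool pointing down it reaches from about 0.375 to 0.975 m from the base axis. Payload 3.8 kg.
Tool frame: the origin (TCP) lies at the very end of the fingers, on their centre line; the grasp point (between the pads) lies 19 mm behind it (ctrl.grasp_offset is the distance from the TCP to the grasp point, in m); z points along the fingers, y is the direction in which the jaws open and shut (so a half turn about z gives the same grasp; the last joint's range is limited). The gripper opens to 85 mm and grips with 20 to 120 N. Pads are 22 mm wide; open, the fingers measure 114 mm over their backs; the gripper's body (76 mm by 85 mm) begins 54 mm behind the grasp point. The pads swing forward as they close: fully open they stand 13 mm farther back than shut.
Start: joints at [1.21, 0.264, 1.604, -0, 1.274, -0.037], TCP at [0.215, 0.64, 0.231] pointing down, gripper open.
Joint ranges: [-2.63, 2.63], [-0.94, 2.18], [0.31, 2.57], [-1.31, 4.45], [0, 2.66], [-2.55, 2.55]. Speed limits (rad/s): [2.57, 2.57, 3.14, 3.14, 3.14, 3.14].

## Interface

Orientations are given as [roll, pitch, yaw] about the fixed x, y, z axes, in that order (R = Rz(yaw) Ry(pitch) Rx(roll)).
In Python, from station import status, viewer, workorder, finder, ctrl gives the robot as it stands.
- The arm moves only by the tool jog_arm, never from a script. Its argument "rows" is a list of rows, each a list of 5 numbers: the shift along the tool's x, y, z in mm, then the turn about the tool's z in rad, then the finger opening in mm, from 0 to 85.4. A call has 1 to 12 rows; each row shifts and turns the pose as measured when the row begins, along the tool's axes as they then stand; what a row does not reach is not made up. A row lasts 1/10 s, in which the tool goes at most 50 mm and 8.59 degrees, less where a joint would pass 70% of its speed; a pose out of reach is approached as far as the arm can. A call is refused whole if a number of a shift passes 50 or a number of a turn 0.15, either way. A call with a gripper value outside its range is refused whole. The fingers move at their own pace and stop on an object; "squeeze" is the grip in N (left out, the last holds). Time passes only in rows, so rows that do not move let the fingers close. It gives the time, the measured TCP pose, the force and the opening at its end, in the units of the state.
- status.read_state(): the state, without advancing time (a new reading comes with each control period).
- viewer.get_image(name): name is "scene" or "top"; returns the picture (420x560x3 uint8, blue, green, red); there is no depth.
- viewer.camera_params(name): a dict with "fx", "fy", "cx", "cy" (pixels), "T" (4x4, takes a point from camera to world coordinates). Camera axes: x right, y down, z forward; pixel columns grow to the right and rows downward; lengths in m; the calibration is good to about 2 mm. A picture is of the moment at which its call begins. camera_params takes no time and is no camera call.
- workorder.sign_off(): hands the job in, once; it reports no verdict.
Trained networks look in the newest picture that a camera, given by its name, has taken for a name from the list of things; names that differ only in an ending like _2 or _b are one class to them, and where a whole thing is asked for, a point or a joint stands for the part that bears it (a point fixed in the world has none). Each returns a list of dicts, best first, with "conf" (0 to 1); they miss things now and then, are a little off and sometimes report something else, mostly with a low value. They report only what shows in the picture. A call takes as long as a camera call. They do not tell look-alikes from the thing itself.
- finder.search_frame(camera, label): "position" ([x, y, z] in m, in world coordinates, good to about 4 mm: the middle of the surface that is visible of it).
The state is a dict: "time_s": time; "q": joint angles; "qd": joint speeds; "tau": joint torques, N m; "tcp_pos": TCP position; "orientation": TCP orientation; "ft_force": force on the tool from outside, world axes, zero at the start; "ft_torque": the same for the moment, N m; "grip_width": opening from 0.0 (shut) to 1.0 (fully open).
Only numpy, scipy, OpenCV 4.12 (cv2) and the standard library are available. Lean on these libraries where they do the work, as an engineer would, in place of code of your own. Each camera call takes 0.05 s, during which the arm holds its last target.

## Task

Set the two-cup spindle holder fully home in the shaped pocket of the white assembly block, turned so that its notched foot fits. Then take the two lock spindles from their sloping cradles and stand them upright in the seated holder, heads up and feet on the cup bottoms: the long spindle in the tall cup, the short spindle in the short cup. Let go of everything and leave the other things on the counter where they are.

Things in the scene. Friction and masses are not known exactly. Their poses are not given: they have to be found in the camera images.
- nest: White plastic assembly block, fixed, 190 x 120 mm (x, y), 16 mm high; origin: centre of its underside. A centred, dark-floored pocket in its top is 146 (x) x 76 (y) mm, 10 mm deep (floor 6 mm above the counter). A corner block 30 (x) x 20 (y) mm fills the pocket's +x,+y corner up to the top face, so the holder fits one way only: its x, y along the block's x, y, 3 mm clear all round.
- pocket_floor (a point): Centre of the pocket's floor, where the origin of the seated holder belongs; axes as the block's.
- pocket_tall_end (a point): Point of the pocket floor 42 mm along the block's +x from its centre, under where the axis of the tall cup belongs.
- holder: Loose aluminium holder, 0.35 kg; origin: centre of the foot's underside. Foot 140 (x) x 70 (y) x 8 mm, a 30 (x) x 20 (y) mm notch cut from its +x,+y corner. Two round cups, 30 mm outside, 22 mm inside: tall one at x=+42 mm (rim at z=70 mm), short one at x=-42 mm (rim at z=45 mm). At the centre an upright grip tab, 24 (x) x 12 (y) mm, top at z=85 mm; pinch it along y from above.
- tab_top (a point): Centre of the top of the holder's grip tab, 85 mm above the foot's underside; axes as the holder's.
- tall_cup (a point): Centre of the inner bottom of the tall cup, 12 mm above the foot's underside and 58 mm below its rim; axes as the holder's.
- short_cup (a point): Centre of the inner bottom of the short cup, 12 mm above the foot's underside and 33 mm below its rim; axes as the holder's.
- long_spindle: Loose steel spindle, 180 mm long, 0.18 kg: 12 mm diameter shaft with a ribbed cylindrical head (16 mm diameter, 30 mm long) at one end. Origin: centre of the foot (end without head); z runs along it to the head. It starts leaning at 45 degrees in the larger cradle, head up and towards the robot.
- long_spindle_head (a point): Middle of the long spindle's head, on its axis, 165 mm from the foot; a place to grip it.
- short_spindle: Loose steel spindle, 125 mm long overall, 0.13 kg: same 12 mm shaft and same 16 x 30 mm head as the long one. Origin at the centre of the foot; z runs along it to the head. It starts leaning at 45 degrees in the smaller cradle, head up and towards the robot side.
- short_spindle_head (a point): Middle of the short spindle's head, on its axis, 110 mm from the foot; a place to grip it.
- long_cradle: Larger black cradle, fixed: base 144 x 60 mm, 44 mm wide board rising at 45 degrees towards its -x to about 120 mm, with a channel (side ribs as high as the shaft) and a stop at the low end. Origin on the counter near the base's middle. The head sticks out 40 mm past the board, free all round; the spindle draws out up the slope or straight up. The cradles may stand in either order.
- short_cradle: Smaller black sloping cradle for the short spindle, fixed: the same, with base 105 x 60 mm and top about 80 mm high.
- coin_slide: Stainless coin slide mechanism, a flat stepped block 102 x 42 x 26 mm. One of the things to be left alone; it stands or lies loose on the counter.
- plug: Brass cylinder plug standing upright, 30 mm diameter at its cap, 34 mm high. One of the things to be left alone; it stands or lies loose on the counter.
- wing_a: Chrome wing knob, 46 mm across, 22 mm high. One of the things to be left alone; it stands or lies loose on the counter.
- wing_b: Second, equal chrome wing knob. One of the things to be left alone; it stands or lies loose on the counter.
- tag: Green plastic locker key tag, about 58 x 30 x 6 mm. One of the things to be left alone; it stands or lies loose on the counter.
- driver: Screwdriver, 170 mm long, lying on the counter. One of the things to be left alone; it stands or lies loose on the counter.
Things that resemble listed ones, but are neither listed nor needed, are in the scene too. Leave any orange or pink look-alike of the short_spindle alone.

How it is judged:
On the way, in this order (a step that is already met when the one before it is completed fails the run):
1. the holder sits fully home in the pocket, the right way round, and is let go (horizontal distance between holder and pocket_floor below 0.006 m and horizontal distance between tall_cup and pocket_tall_end below 0.008 m and z of holder in the frame of pocket_floor below 0.0025 m and angle between holder's own z axis and vertical below 0.03 rad and contact force between the fingers and holder below 0.1 N), for 0.2 s.
2. with the holder seated, one of the spindles stands in its own cup (horizontal distance between holder and pocket_floor below 0.006 m and horizontal distance between tall_cup and pocket_tall_end below 0.008 m and z of holder in the frame of pocket_floor below 0.0025 m and angle between holder's own z axis and vertical below 0.03 rad and ((horizontal distance between long_spindle and tall_cup below 0.009 m and z of long_spindle in the frame of tall_cup between -0.004 and 0.005 m and angle between long_spindle's own z axis and vertical below 0.32 rad) or (horizontal distance between short_spindle and short_cup below 0.009 m and z of short_spindle in the frame of short_cup between -0.004 and 0.005 m and angle between short_spindle's own z axis and vertical below 0.32 rad))), for 0.2 s.
3. both spindles stand in their own cups (horizontal distance between holder and pocket_floor below 0.006 m and horizontal distance between tall_cup and pocket_tall_end below 0.008 m and z of holder in the frame of pocket_floor below 0.0025 m and angle between holder's own z axis and vertical below 0.03 rad and horizontal distance between long_spindle and tall_cup below 0.009 m and z of long_spindle in the frame of tall_cup between -0.004 and 0.005 m and angle between each of long_spindle, short_spindle's own z axis and vertical below 0.32 rad and horizontal distance between short_spindle and short_cup below 0.009 m and z of short_spindle in the frame of short_cup between -0.004 and 0.005 m), for 0.2 s.
At the end, for the whole second after the job is handed in: Holder home in the pocket, right way round (6 mm sideways, under 2.5 mm off the floor, level). Long spindle in the tall cup, short one in the short cup: feet within 9 mm of the cup centre and 5 mm of its bottom, leaning under 0.32 rad. All three let go and at rest (all of step 3 and contact force between the fingers and holder below 0.1 N and contact force between the fingers and long_spindle below 0.1 N and contact force between the fingers and short_spindle below 0.1 N and linear speed of each of holder, long_spindle, short_spindle below 0.02 m/s); the robot touches nothing.
It fails at once if one of the other things on the counter is shifted by more than 30 mm (distance of any of coin_slide, plug, wing_a, wing_b, tag, driver from where it was at the start of the episode above 0.03 m).
It also fails if it takes over 67 s, if anything falls off the work surface, if the arm or the gripper's body presses on something with over 40 N, if the wrist force passes 120 N, or if a joint passes its speed limit or range.

## Working session

There is one attempt and no reset: what is moved stays moved. The work goes in short steps, Python scripts to look and compute and a tool call to move; the robot and the scene stay as the last step left them, time stands still between calls to the robot, and variables do not carry over. Pictures are saved under pics/ and viewed, and the job is handed in when it is done.

Besides the shell and the picture viewer there is one more tool, called after "Request:" by a JSON object that holds its "method" and its "body". jog_arm: Moves the arm, as the interface text tells. Its arguments: {"type":"object","properties":{"rows":{"type":"array"},"squeeze":{"type":"number"}},"required":["rows"]}

```bash
mkdir -p pics; ls; python3 - <<'E'
from station import status, viewer, workorder, finder, ctrl
import cv2
for n in("scene","top"):
    im=viewer.get_image(n); cv2.imwrite(f"pics/{n}0.png",im)
    p=viewer.camera_params(n); print(n,p)
print(status.read_state())
E
```

```text
pics
scene {'fx': 416.40197391377006, 'fy': 416.40197391377006, 'cx': 275.85852235138844, 'cy': 212.66070085576422, 'T': array([[-0.58935776,  0.63279136, -0.50222756,  1.279895  ],
       [ 0.80772142,  0.44953804, -0.38144681,  0.45902713],
       [-0.01560585, -0.63046859, -0.77605787,  1.13097659],
       [ 0.        ,  0.        ,  0.        ,  1.        ]])}
top {'fx': 458.668326192857, 'fy': 458.668326192857, 'cx': 280.4237798622281, 'cy': 217.14025827747946, 'T': array([[ 0.00890574, -0.9963695 ,  0.08466702,  0.50511666],
       [-0.9999394 , -0.0083256 ,  0.00720271, -0.03981372],
       [-0.00647165, -0.08472603, -0.99638327,  1.19386028],
       [ 0.        ,  0.        ,  0.        ,  1.        ]])}
{'time_s': 0.1, 'q': array([ 1.21009560e+00,  2.64698783e-01,  1.60525707e+00,  1.34181538e-05,
        1.27372148e+00, -3.68715684e-02]), 'qd': array([-6.76047537e-04, -1.59018988e-03, -5.26715274e-03,  1.15654161e-03,
       -1.56812428e-03,  5.09780563e-05]), 'tau': array([-4.46352060e-04, -5.16704106e+01, -3.68594170e+01, -6.42666669e-05,
        6.18075603e-03,  2.33426300e-05]), 'tcp_pos': array([0.21452466, 0.63928948, 0.23006181]), 'orientation': array([-3.13950986e+00, -8.96614101e-05,  2.81775946e+00]), 'ft_force': array([ 0.5066934 ,  0.45229206, -0.13706127]), 'ft_torque': array([ 0.00315592, -0.00492709,  0.03553365]), 'grip_width': 0.999593830671778}
```

View pics/scene0.png

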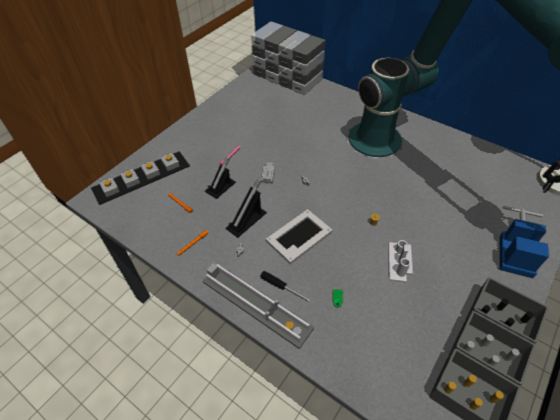

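View pics/top0.png

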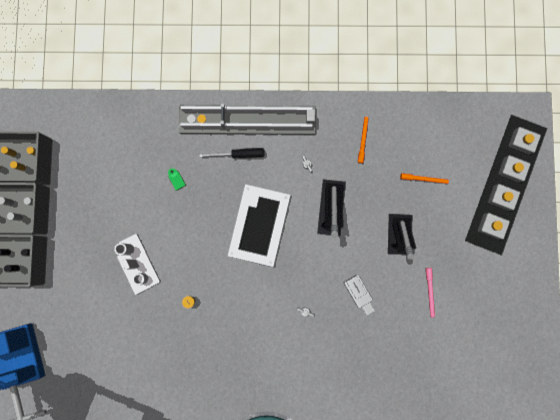

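```bash
cat > h.py <<'E'
import numpy as np,cv2
from station import status, viewer, workorder, finder, ctrl
def proj(n,P):
    p=viewer.camera_params(n);T=p["T"];P=np.atleast_2d(P)
    c=(P-T[:3,3])@T[:3,:3]
    return np.c_[c[:,0]/c[:,2]*p["fx"]+p["cx"],c[:,1]/c[:,2]*p["fy"]+p["cy"]]
def unproj(n,uv,z):
    p=viewer.camera_params(n);T=p["T"];uv=np.atleast_2d(uv).astype(float);z=np.broadcast_to(z,len(uv))
    d=np.c_[(uv[:,0]-p["cx"])/p["fx"],(uv[:,1]-p["cy"])/p["fy"],np.ones(len(uv))]@T[:3,:3].T
    s=(z-T[2,3])/d[:,2]
    return T[:3,3]+d*s[:,None]
def crop(im,x,y,w,h,s,name):
    cv2.imwrite(name,cv2.resize(im[y:y+h,x:x+w],None,fx=s,fy=s,interpolation=cv2.INTER_CUBIC))
def zyaw():pass
E
python3 - <<'E'
from h import *
t=cv2.imread("pics/top0.png");s=cv2.imread("pics/scene0.png")
crop(t,220,170,90,110,5,"pics/c1.png")
crop(t,100,220,80,80,7,"pics/c2.png")
crop(t,310,170,130,100,6,"pics/c3.png")
crop(s,370,225,60,60,9,"pics/c4.png")
crop(s,195,140,100,100,6,"pics/c5.png")
E
python3 - <<'E'
from h import *
for l in ["nest","holder","tab_top","long_spindle_head","short_spindle_head","tall_cup","short_cup","long_cradle","short_cradle"]:
    for c in ["top","scene"]:
        print(l,c,[(np.round(d["position"],4).tolist(),round(d["conf"],2)) for d in finder.search_frame(c,l)[:3]])
E
```

```text
nest top [([0.5845, 0.0198, 0.0148], 0.65)]
nest scene [([0.5927, 0.024, 0.0155], 0.95)]
holder top [([0.4812, 0.336, 0.0051], 0.93)]
holder scene [([0.4955, 0.3441, 0.0039], 0.58), ([0.4261, -0.2222, 0.022], 0.44)]
tab_top top [([0.4801, 0.3329, 0.0096], 0.87)]
tab_top scene [([0.4957, 0.3426, 0.0111], 0.76)]
long_spindle_head top [([0.6092, -0.1586, 0.097], 0.85)]
long_spindle_head scene [([0.6081, -0.1645, 0.1], 0.61), ([0.5461, -0.3387, 0.0812], 0.33)]
short_spindle_head top [([0.5657, -0.3316, 0.0218], 0.7), ([0.7099, -0.4006, 0.011], 0.69), ([0.8027, -0.2472, 0.01], 0.67)]
short_spindle_head scene [([0.5439, -0.3408, 0.0766], 0.68), ([0.7122, -0.3967, 0.0139], 0.63), ([0.8086, -0.2436, 0.0102], 0.59)]
tall_cup top [([0.4784, 0.3398, 0.0077], 0.61), ([0.5833, 0.022, 0.0164], 0.47), ([0.6094, -0.1581, 0.102], 0.35)]
tall_cup scene [([0.4962, 0.3387, 0.0076], 0.85)]
short_cup top [([0.4794, 0.3349, 0.0108], 0.81), ([0.5455, -0.3357, 0.0803], 0.7), ([0.4163, -0.2305, 0.0191], 0.2)]
short_cup scene [([0.4995, 0.3417, 0.0056], 0.77)]
long_cradle top [([0.6307, -0.1556, 0.0274], 0.72)]
long_cradle scene [([0.6343, -0.1484, 0.028], 0.81)]
short_cradle top [([0.5619, -0.3306, 0.0231], 0.76), ([0.3885, 0.2019, 0.0356], 0.29)]
short_cradle scene [([0.569, -0.328, 0.0245], 0.59)]
```

```bash
python3 - <<'E'
import cv2,numpy as np
a=cv2.imread("pics/c1.png");b=cv2.imread("pics/c2.png")
print(a.shape,b.shape)
E
```

```text
(550, 450, 3) (560, 560, 3)
```

View pics/c1.png

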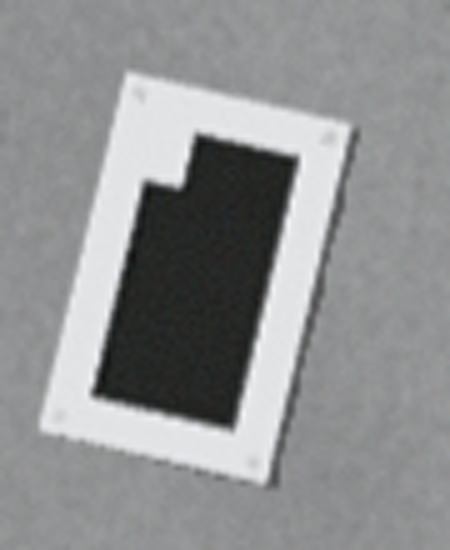

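View pics/c2.png

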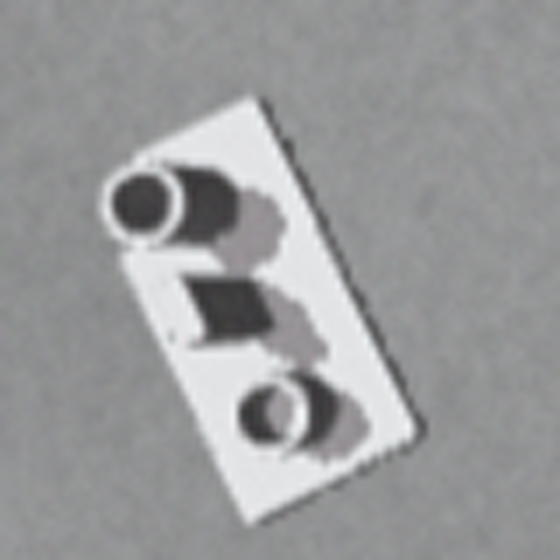

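View pics/c3.png

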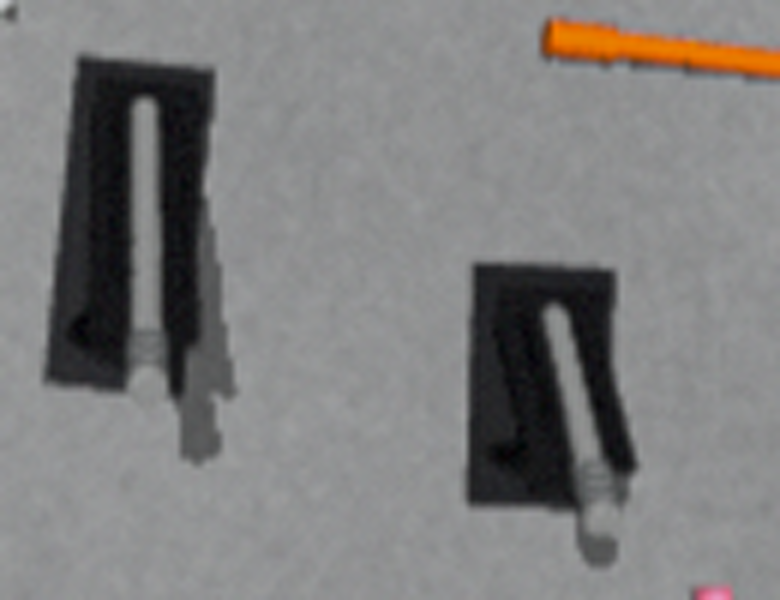

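View pics/c4.png

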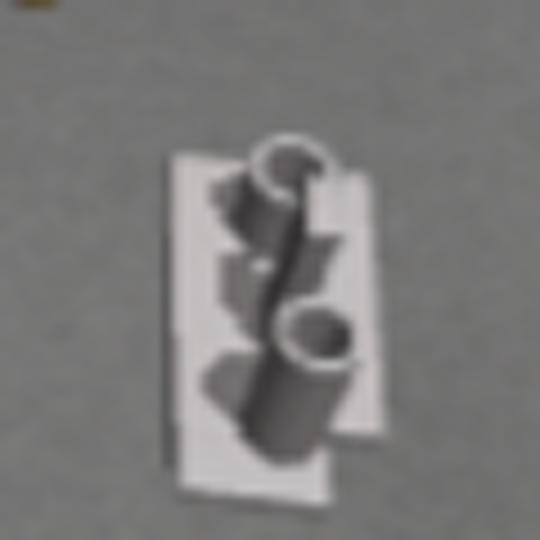

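View pics/c5.png

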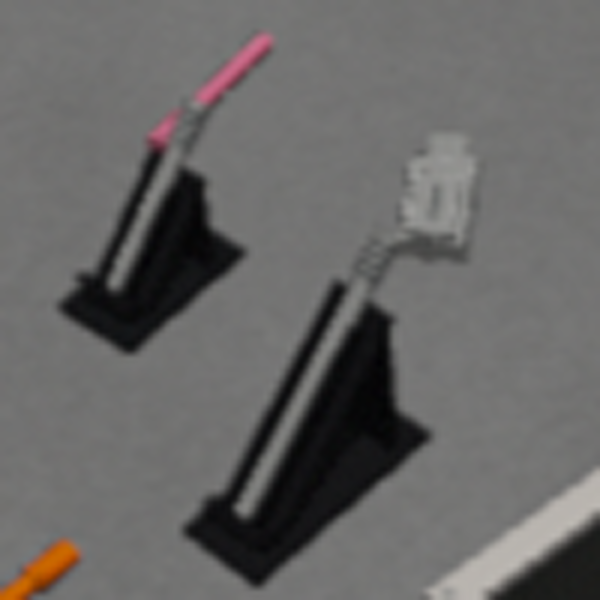

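```bash
cat > fit.py <<'E'
from h import *
from scipy.optimize import least_squares
from scipy.ndimage import map_coordinates
def T2(p,L):
    c,s=np.cos(p[2]),np.sin(p[2]); L=np.atleast_2d(L)
    return np.c_[p[0]+c*L[:,0]-s*L[:,1],p[1]+s*L[:,0]+c*L[:,1],L[:,2]]
def edgefit(views,p0,rng=4,it=8):
    """views: list of (cam,img,[ (A,B) local segs ])"""
    p=np.array(p0,float)
    for k in range(it):
        D=[]
        for cam,im,segs in views:
            g=cv2.GaussianBlur(cv2.cvtColor(im,cv2.COLOR_BGR2GRAY).astype(float),(0,0),0.7)
            for A,B in segs:
                A,B=np.array(A,float),np.array(B,float)
                L=A+(B-A)*np.linspace(.08,.92,25)[:,None]
                q=proj(cam,T2(p,L)); t=q[-1]-q[0];t/=np.hypot(*t);n=np.array([-t[1],t[0]])
                o=np.arange(-rng,rng+.01,.1)
                P=q[:,None]+o[None,:,None]*n
                v=map_coordinates(g,[P[...,1],P[...,0]],order=1)
                d=np.abs(np.gradient(v,axis=1))*np.exp(-(o/rng)**2)
                i=d.argmax(1); ok=d.max(1)>0.6
                w=d[np.arange(len(i)),i]
                for j in np.where(ok)[0]: D.append((cam,L[j],q[j]+o[i[j]]*n,n))
        def f(p):
            r=[]
            for cam in set(x[0] for x in D):
                S=[x for x in D if x[0]==cam]
                q=proj(cam,T2(p,np.array([x[1] for x in S])))
                r.append(((q-np.array([x[2] for x in S]))*np.array([x[3] for x in S])).sum(1))
            return np.concatenate(r)
        s=least_squares(f,p,loss="soft_l1",f_scale=.3);p=s.x
        if k>3: rng=2
    return p,np.sqrt(np.median(f(p)**2)),len(D)
def poly(pts,z): 
    n=len(pts); return [((*pts[i],z),(*pts[(i+1)%n],z)) for i in range(n)]
nest_out=[(.095,.06),(-.095,.06),(-.095,-.06),(.095,-.06)]
pocket=[(.073,-.038),(.073,.018),(.043,.018),(.043,.038),(-.073,.038),(-.073,-.038)]
E
python3 - <<'E'
from fit import *
t=cv2.imread("pics/top0.png");s=cv2.imread("pics/scene0.png")
p0=[.585,.02,-.23]
print("out top",edgefit([("top",t,poly(nest_out,.016))],p0))
print("pocket top",edgefit([("top",t,poly(pocket,.016))],p0))
print("out scene",edgefit([("scene",s,poly(nest_out,.016))],[.592,.024,-.23]))
print("pocket scene",edgefit([("scene",s,poly(pocket,.016))],[.592,.024,-.23]))
f=lambda X,Y,sc,x0,y0:((X+.5)/sc-.5+x0,(Y+.5)/sc-.5+y0)
a=unproj("top",[f(145,205,7,100,220),f(273,412,7,100,220)],[.070,.045])
print("cups",a,a[:2].mean(0),np.arctan2(*(a[0]-a[1])[[1,0]]),np.linalg.norm(a[0,:2]-a[1,:2]))
b=unproj("scene",[f(291,167,9,370,225),f(318,335,9,370,225)],[.045,.070])[::-1]
print("cups sc",b,b.mean(0),np.arctan2(*(b[0]-b[1])[[1,0]]),np.linalg.norm(b[0,:2]-b[1,:2]))
foot=[((-.07,-.035,.008),(.07,-.035,.008)),((-.07,.035,.008),(-.07,-.035,.008)),((.07,-.035,.008),(.07,.01,.008)),((-.07,.035,.008),(.03,.035,.008))]
h0=[a[:,0].mean(),a[:,1].mean(),.44]
print("foot top",edgefit([("top",t,foot)],h0))
print("foot scene",edgefit([("scene",s,foot)],h0))
E
```

```text
out top (array([ 0.58488136,  0.02462553, -0.224926  ]), np.float64(0.005871248586226112), 100)
pocket top (array([ 0.58451006,  0.02442731, -0.22668201]), np.float64(0.0954132009478165), 150)
out scene (array([ 0.58666349,  0.02635324, -0.22494513]), np.float64(0.09867230109961021), 100)
pocket scene (array([ 0.58639453,  0.02615483, -0.22494234]), np.float64(0.1986527486939553), 150)
cups [[0.51934364 0.35999844 0.07      ]
 [0.44660065 0.32041516 0.045     ]] [0.48297214 0.3402068  0.0575    ] 0.4983427220896316 0.08281532059391364
cups sc [[0.52291131 0.36210119 0.07      ]
 [0.44680672 0.32230373 0.045     ]] [0.48485902 0.34220246 0.0575    ] 0.4818238647678985 0.08588216282175994
foot top (array([0.48274012, 0.34229367, 0.48391161]), np.float64(0.10109645464958131), 100)
foot scene (array([0.48377591, 0.34276536, 0.48745891]), np.float64(0.00794245930155849), 100)
```

```bash
cat > sp.py <<'E'
from fit import *
f=lambda X,Y,sc,x0,y0:((X+.5)/sc-.5+x0,(Y+.5)/sc-.5+y0)
def spfit(obs,L,p0):
    # p: foot xyz, az (dir horizontally towards head)
    def pts(p):
        u=np.array([np.cos(p[3]),np.sin(p[3]),1])/np.sqrt(2); return np.array([p[:3],p[:3]+L*u])
    def r(p):
        P=pts(p); return np.concatenate([(proj(c,P)-np.array(o)).ravel() for c,o in obs])
    s=least_squares(r,p0); P=pts(s.x); return s.x,P,r(s.x).round(2)
E
python3 - <<'E'
from sp import *
c3=lambda X,Y:f(X,Y,6,310,170); c5=lambda X,Y:f(X,Y,6,195,140)
for n,L,o,p0 in [("long",.18,[("top",[c3(146,98),c3(147,398)]),("scene",[c5(243,515),c5(392,238)])],[.68,-.16,.02,3.1]),
            ("short",.125,[("top",[c3(553,306),c3(600,536)]),("scene",[c5(117,288),c5(197,103)])],[.62,-.32,.02,3.1])]:
    x,P,r=spfit(o,L,p0); u=(P[1]-P[0])/L
    print(n,x.round(4),"head mid",(P[0]+u*(L-.015)).round(4),r)
E
```

```text
long [ 0.6826 -0.1687  0.0154  3.0339] head mid [ 0.5666 -0.1561  0.1321] [-0.2   1.92 -0.22 -1.64  0.01  0.04 -0.51 -0.45]
short [ 0.594  -0.3427  0.0158  3.094 ] head mid [ 0.5163 -0.339   0.0935] [-0.25  1.91  0.23 -1.9  -0.29 -0.01  0.41 -0.27]
```

```bash
python3 - <<'E'
from sp import *
t=cv2.imread("pics/top0.png");s=cv2.imread("pics/scene0.png")
a=[cv2.resize(i[y:y+75,x:x+50],None,fx=8,fy=8,interpolation=cv2.INTER_CUBIC) for i,x,y in [(t,315,175),(t,385,205)]]
b=[cv2.resize(i[y:y+75,x:x+50],None,fx=8,fy=8,interpolation=cv2.INTER_CUBIC) for i,x,y in [(s,225,165),(s,200,145)]]
for im in a+b: im[:]=np.clip(im.astype(float)*1.5,0,255)
cv2.imwrite("pics/d1.png",np.hstack(a));cv2.imwrite("pics/d2.png",np.hstack(b))
E
```

```text
(no output)
```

View pics/d1.png

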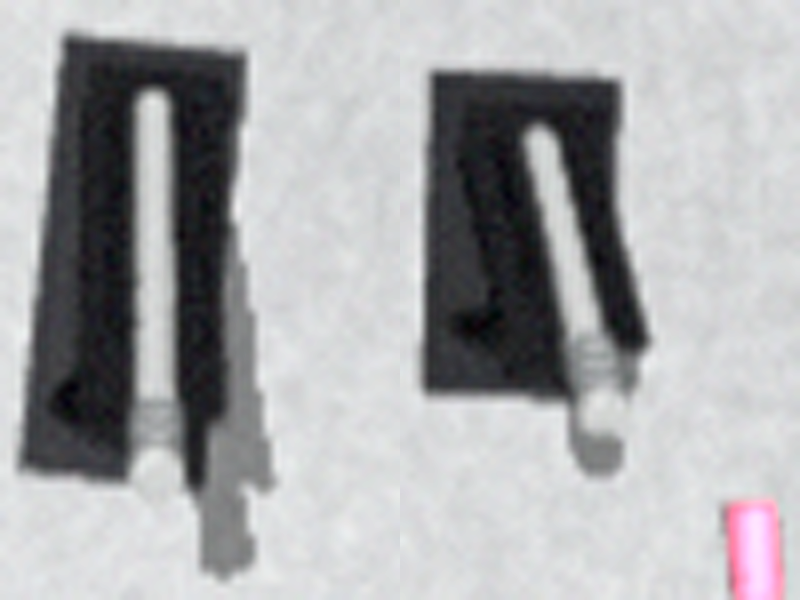

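View pics/d2.png

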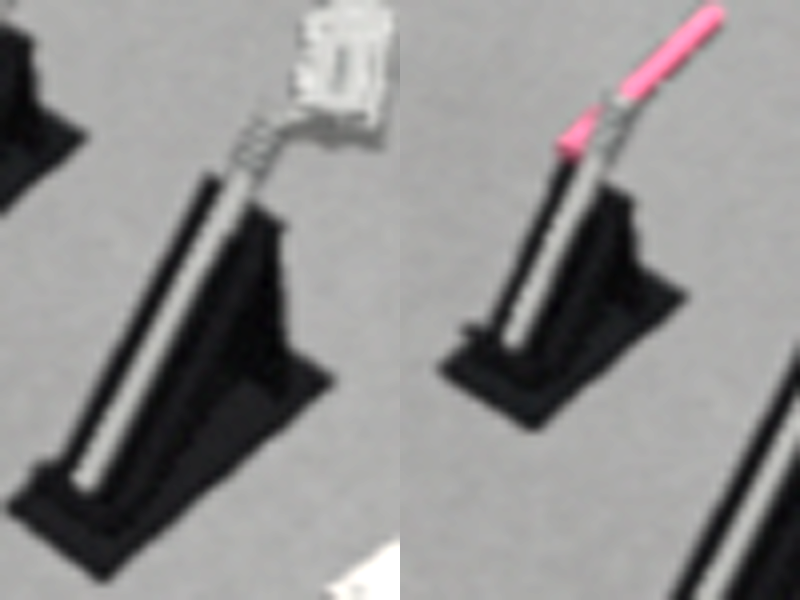

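```bash
python3 - <<'E'
from sp import *
def fit(L,p0,tf,te,se,sf,lean=None):
    def geo(p):
        a=p[3]; h=np.array([np.cos(a),np.sin(a),0]);th=p[4]
        u=h*np.cos(th)+np.array([0,0,np.sin(th)]); n=-h*np.sin(th)+np.array([0,0,np.cos(th)])
        return u,n
    def r(p):
        u,n=geo(p);F=p[:3];E=F+L*u
        q=proj("top",[F+.006*n,E]);s=proj("scene",[E+.008*n,F,E])
        d=(s[2]-s[1])/np.linalg.norm(s[2]-s[1]);N=np.array([-d[1],d[0]])
        return np.r_[q[0]-tf,q[1]-te,s[0]-se,(s[1]-sf)@N,(p[4]-np.pi/4)/.01]
    s=least_squares(r,p0+[np.pi/4]);p=s.x;u,n=geo(p)
    print(p.round(4),"head mid",(p[:3]+u*(L-.015)).round(4),r(p).round(2))
g=lambda X,Y,x,y:np.array(f(X,Y,8,x,y))
fit(.18,[.68,-.16,.02,3.1],g(154,88,315,175),g(156,470,315,175),g(264,113,225,165),g(85,485,225,165))
fit(.125,[.6,-.34,.02,3.1],g(139,122,385,205),g(206,411,385,205),g(216,93,200,145),g(113,345,200,145))
E
```

```text
[ 0.6843 -0.1682  0.0155  3.0421  0.7868] head mid [ 0.5684 -0.1566  0.1324] [ 0.05 -0.25  0.05  0.19  0.1   0.05  0.03  0.14]
[ 0.5961 -0.3419  0.0174  3.1047  0.7854] head mid [ 0.5184 -0.3391  0.0952] [-0.11  0.03 -0.23  0.19 -0.45 -0.04 -0.16  0.  ]
```

```bash
cat > plan.py <<'E'
from h import *
import sys,json
def plan(x,y,z,yaw,op,n=None,extra=0):
    s=status.read_state();p=s["tcp_pos"].copy();w=s["orientation"][2]
    d=np.array([x,y,z])-p; dy=(yaw-w+np.pi)%(2*np.pi)-np.pi
    if n is None: n=int(max(np.ceil(np.linalg.norm(d)/.047),np.ceil(abs(dy)/.145),1))
    rows=[]
    for i in range(n):
        v=d/n*1000;c,sn=np.cos(w),np.sin(w)
        rows.append([round(v[0]*c+v[1]*sn,1),round(v[0]*sn-v[1]*c,1),round(-v[2],1),round(-dy/n,3),op])
        w+=dy/n
    print("t",s["time_s"],"pos",p.round(4),"rpy",s["orientation"].round(4),"F",s["ft_force"].round(1),"grip",round(s["grip_width"]*85.4,1),"q6",s["q"][5].round(2))
    print("remain mm",(d*1000).round(1),"dyaw",round(dy,4))
    for i in range(0,len(rows),12): print(json.dumps(rows[i:i+12]))
if __name__=="__main__":
    a=[float(v) for v in sys.argv[1:]]
    plan(*a[:5],n=int(a[5]) if len(a)>5 else None)
E
python3 plan.py 0.4833 0.3425 0.2 0.486 60
```

```text
t 1.0 pos [0.2148 0.6399 0.2313] rpy [ 3.1416 -0.      2.8178] F [-0.1  0.9 -0.2] grip 85.0 q6 -0.04
remain mm [ 268.5 -297.4  -31.3] dyaw -2.3318
[[-20.5, -11.6, 1.8, 0.137, 60.0], [-21.9, -8.6, 1.8, 0.137, 60.0], [-22.9, -5.6, 1.8, 0.137, 60.0], [-23.5, -2.4, 1.8, 0.137, 60.0], [-23.6, 0.8, 1.8, 0.137, 60.0], [-23.2, 4.1, 1.8, 0.137, 60.0], [-22.4, 7.2, 1.8, 0.137, 60.0], [-21.2, 10.2, 1.8, 0.137, 60.0], [-19.7, 13.0, 1.8, 0.137, 60.0], [-17.7, 15.6, 1.8, 0.137, 60.0], [-15.4, 17.8, 1.8, 0.137, 60.0], [-12.8, 19.8, 1.8, 0.137, 60.0]]
[[-10.0, 21.4, 1.8, 0.137, 60.0], [-7.0, 22.5, 1.8, 0.137, 60.0], [-3.8, 23.3, 1.8, 0.137, 60.0], [-0.6, 23.6, 1.8, 0.137, 60.0], [2.6, 23.4, 1.8, 0.137, 60.0]]
```

Request:
{"method": "jog_arm", "body": {"rows": [[-20.5,-11.6,1.8,0.137,60.0],[-21.9,-8.6,1.8,0.137,60.0],[-22.9,-5.6,1.8,0.137,60.0],[-23.5,-2.4,1.8,0.137,60.0],[-23.6,0.8,1.8,0.137,60.0],[-23.2,4.1,1.8,0.137,60.0],[-22.4,7.2,1.8,0.137,60.0],[-21.2,10.2,1.8,0.137,60.0],[-19.7,13.0,1.8,0.137,60.0],[-17.7,15.6,1.8,0.137,60.0],[-15.4,17.8,1.8,0.137,60.0],[-12.8,19.8,1.8,0.137,60.0]]}}

```text
time_s: 2.2
tcp_pos: [0.4032, 0.4202, 0.2098]
orientation: [-3.141, -0.004, 1.113]
ft_force: [-0.6, -0.1, -0.1]
grip_width: 0.704
```

```bash
python3 plan.py 0.4833 0.3425 0.15 0.486 60
```

```text
t 2.2 pos [0.4032 0.4202 0.2098] rpy [-3.1412 -0.0042  1.1127] F [-0.6 -0.1 -0.1] grip 60.1 q6 1.22
remain mm [ 80.1 -77.7 -59.8] dyaw -0.6267
[[-6.9, 21.3, 12.0, 0.125, 60.0], [-4.1, 21.9, 12.0, 0.125, 60.0], [-1.4, 22.3, 12.0, 0.125, 60.0], [1.4, 22.3, 12.0, 0.125, 60.0], [4.2, 21.9, 12.0, 0.125, 60.0]]
```

Request:
{"method": "jog_arm", "body": {"rows": [[-6.9,21.3,12.0,0.125,60.0],[-4.1,21.9,12.0,0.125,60.0],[-1.4,22.3,12.0,0.125,60.0],[1.4,22.3,12.0,0.125,60.0],[4.2,21.9,12.0,0.125,60.0],[0,0,0,0,60]]}}

```text
time_s: 2.8
tcp_pos: [0.4879, 0.337, 0.1494]
orientation: [-3.138, -0.007, 0.456]
ft_force: [0.1, 0.2, 0.2]
grip_width: 0.704
```

```bash
python3 plan.py 0.4833 0.3425 0.054 0.486 60 4; python3 - <<'E'
from h import *
t=viewer.get_image("top");s=viewer.get_image("scene")
a=cv2.resize(t[210:310,80:200],None,fx=5,fy=5,interpolation=cv2.INTER_CUBIC)
cv2.imwrite("pics/e1.png",a)
a=cv2.resize(s[170:300,340:460],None,fx=4,fy=4,interpolation=cv2.INTER_CUBIC)
cv2.imwrite("pics/e2.png",a)
E
```

```text
t 2.8 pos [0.4879 0.337  0.1494] rpy [-3.1383 -0.0073  0.456 ] F [0.1 0.2 0.2] grip 60.1 q6 1.67
remain mm [ -4.6   5.5 -95.4] dyaw 0.03
[[-0.4, -1.7, 23.9, -0.007, 60.0], [-0.4, -1.7, 23.9, -0.007, 60.0], [-0.4, -1.7, 23.9, -0.007, 60.0], [-0.4, -1.8, 23.9, -0.007, 60.0]]
```

View pics/e2.png

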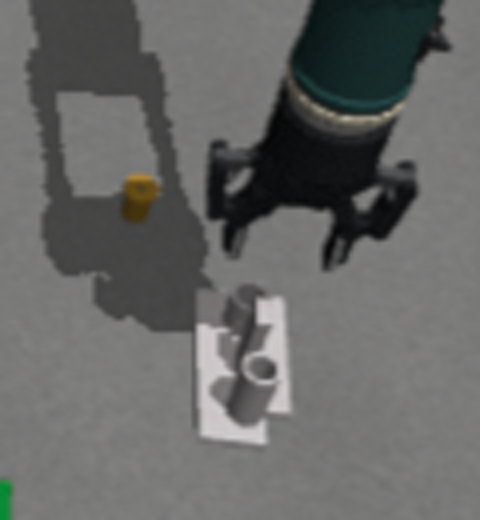

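Request:
{"method": "jog_arm", "body": {"rows": [[-1.6,-7,0,-0.03,60],[0,0,15,0,60],[0,0,0,0,60]]}}

```text
time_s: 3.2
tcp_pos: [0.4819, 0.348, 0.1373]
orientation: [-3.136, -0.013, 0.499]
ft_force: [-0.2, -0.4, -0.3]
grip_width: 0.703
```

```bash
python3 plan.py 0.4833 0.3425 0.054 0.486 60 4
```

```text
t 3.2 pos [0.4819 0.348  0.1373] rpy [-3.1358 -0.013   0.4988] F [-0.2 -0.4 -0.3] grip 60.0 q6 1.65
remain mm [  1.4  -5.5 -83.3] dyaw -0.0128
[[-0.4, 1.4, 20.8, 0.003, 60.0], [-0.3, 1.4, 20.8, 0.003, 60.0], [-0.3, 1.4, 20.8, 0.003, 60.0], [-0.3, 1.4, 20.8, 0.003, 60.0]]
```

Request:
{"method": "jog_arm", "body": {"rows": [[-1,3.5,20,0.006,60],[0,0,20,0,60],[0,0,20,0,60],[0,0,0,0,60],[0,0,0,0,60]]}}

```text
time_s: 3.7
tcp_pos: [0.482, 0.3489, 0.077]
orientation: [-3.135, -0.016, 0.5]
ft_force: [-0.4, 0.7, 0.9]
grip_width: 0.7
```

```bash
python3 plan.py 0.4833 0.3425 0.054 0.486 60 1
```

```text
t 3.7 pos [0.482  0.3489 0.077 ] rpy [-3.1352 -0.0162  0.5005] F [-0.4  0.7  0.9] grip 59.8 q6 1.65
remain mm [  1.3  -6.4 -23. ] dyaw -0.0145
[[-1.9, 6.3, 23.0, 0.014, 60.0]]
```

Request:
{"method": "jog_arm", "body": {"rows": [[-2,6,0,0.014,60],[0,0,0,0,60]]}}

```text
time_s: 3.9
tcp_pos: [0.4837, 0.3433, 0.0787]
orientation: [-3.135, -0.018, 0.487]
ft_force: [-0.8, -0.4, -0.5]
grip_width: 0.702
```

```bash
python3 - <<'E'
from h import *
for i in range(3):
    s=status.read_state();print(s["time_s"],s["tcp_pos"].round(4),s["orientation"].round(4),s["qd"].round(3))
    viewer.get_image("top")
E
python3 plan.py 0.4833 0.3425 0.054 0.486 60 1
```

```text
3.9 [0.4837 0.3433 0.0787] [-3.1349 -0.0181  0.4867] [ 0.013 -0.006 -0.015  0.009  0.002 -0.002]
3.95 [0.4839 0.3437 0.0789] [-3.1345 -0.0189  0.4868] [ 0.001  0.    -0.004  0.002 -0.005 -0.001]
4.0 [0.4839 0.3438 0.0789] [-3.1345 -0.019   0.4868] [ 0.001  0.002 -0.001 -0.    -0.001 -0.001]
t 4.05 pos [0.4838 0.3438 0.0787] rpy [-3.1344 -0.0187  0.4869] F [-0.7 -0.1  0.1] grip 59.9 q6 1.65
remain mm [ -0.5  -1.3 -24.7] dyaw -0.0009
[[-1.0, 0.9, 24.7, 0.001, 60.0]]
```

Request:
{"method": "jog_arm", "body": {"rows": [[-0.6,1.2,24,0,60],[0,0,0,0,0],[0,0,0,0,0],[0,0,0,0,0],[0,0,0,0,0]], "squeeze": 60}}

```text
time_s: 4.55
tcp_pos: [0.4865, 0.3441, 0.0585]
orientation: [-3.134, -0.024, 0.487]
ft_force: [-0.8, -0.1, -3.1]
grip_width: 0.125
```

```bash
python3 plan.py 0.4833 0.3425 0.15 0.486 0 3
```

```text
t 4.55 pos [0.4865 0.3441 0.0585] rpy [-3.1339 -0.0245  0.4865] F [-0.8 -0.1 -3.1] grip 10.7 q6 1.65
remain mm [-3.2 -1.6 91.5] dyaw -0.0005
[[-1.2, -0.0, -30.5, 0.0, 0.0], [-1.2, -0.0, -30.5, 0.0, 0.0], [-1.2, -0.0, -30.5, 0.0, 0.0]]
```

Request:
{"method": "jog_arm", "body": {"rows": [[0,0,-30,0,0],[0,0,-40,0,0]]}}

```text
time_s: 4.75
tcp_pos: [0.4797, 0.3393, 0.1223]
orientation: [-3.135, -0.008, 0.487]
ft_force: [-0.1, 0.9, -3.5]
grip_width: 0.126
```

```bash
python3 plan.py 0.587 0.025 0.135 -0.225 0 9
```

```text
t 4.75 pos [0.4797 0.3393 0.1223] rpy [-3.1352 -0.0083  0.4866] F [-0.1  0.9 -3.5] grip 10.8 q6 1.65
remain mm [ 107.3 -314.3   12.7] dyaw -0.7116
[[-5.8, 36.4, -1.4, 0.079, 0.0], [-2.9, 36.8, -1.4, 0.079, 0.0], [0.0, 36.9, -1.4, 0.079, 0.0], [2.9, 36.8, -1.4, 0.079, 0.0], [5.8, 36.4, -1.4, 0.079, 0.0], [8.7, 35.9, -1.4, 0.079, 0.0], [11.5, 35.1, -1.4, 0.079, 0.0], [14.2, 34.0, -1.4, 0.079, 0.0], [16.9, 32.8, -1.4, 0.079, 0.0]]
```

Request:
{"method": "jog_arm", "body": {"rows": [[-5.8,36.4,-1.4,0.079,0],[-2.9,36.8,-1.4,0.079,0],[0.0,36.9,-1.4,0.079,0],[2.9,36.8,-1.4,0.079,0],[5.8,36.4,-1.4,0.079,0],[8.7,35.9,-1.4,0.079,0],[11.5,35.1,-1.4,0.079,0],[14.2,34.0,-1.4,0.079,0]]}}

```text
time_s: 5.55
tcp_pos: [0.5766, 0.0571, 0.1384]
orientation: [-3.122, -0.011, -0.161]
ft_force: [0.1, 0.6, -2.3]
grip_width: 0.125
```

```bash
python3 - <<'E'
from h import *
viewer.get_image("top")
E
python3 plan.py 0.587 0.025 0.12 -0.225 0 2
```

```text
t 5.6 pos [0.5788 0.0515 0.1388] rpy [-3.1261 -0.0142 -0.1653] F [ 1.4 -5.4 -3.4] grip 11.0 q6 1.77
remain mm [  8.2 -26.5 -18.8] dyaw -0.0597
[[6.2, 12.4, 9.4, 0.03, 0.0], [6.6, 12.2, 9.4, 0.03, 0.0]]
```

Request:
{"method": "jog_arm", "body": {"rows": [[6,12,9,0.03,0],[6,10,9,0.03,0]]}}

```text
time_s: 5.8
tcp_pos: [0.5881, 0.0257, 0.1216]
orientation: [-3.124, -0.015, -0.23]
ft_force: [0.1, 0.5, -3.6]
grip_width: 0.128
```

```bash
python3 - <<'E'
from h import *
viewer.get_image("top");viewer.get_image("top")
t=viewer.get_image("top");s=viewer.get_image("scene")
cv2.imwrite("pics/t2.png",t);cv2.imwrite("pics/s2.png",s)
crop(s,220,150,160,130,5,"pics/f1.png")
crop(t,210,160,110,120,5,"pics/f2.png")
E
python3 plan.py 0.587 0.025 0.12 -0.225 0 2
```

```text
t 6.0 pos [0.5873 0.0274 0.1211] rpy [-3.1239 -0.0133 -0.2279] F [-0.4  0.4 -3.9] grip 10.6 q6 1.79
remain mm [-0.3 -2.4 -1.1] dyaw 0.0029
[[0.1, 1.2, 0.6, -0.001, 0.0], [0.1, 1.2, 0.6, -0.001, 0.0]]
```

View pics/f1.png

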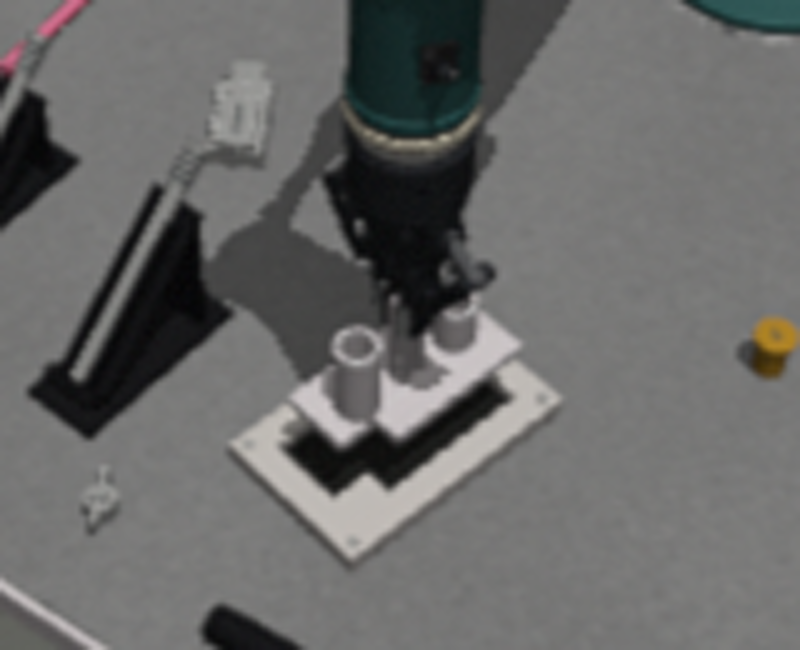

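View pics/f2.png

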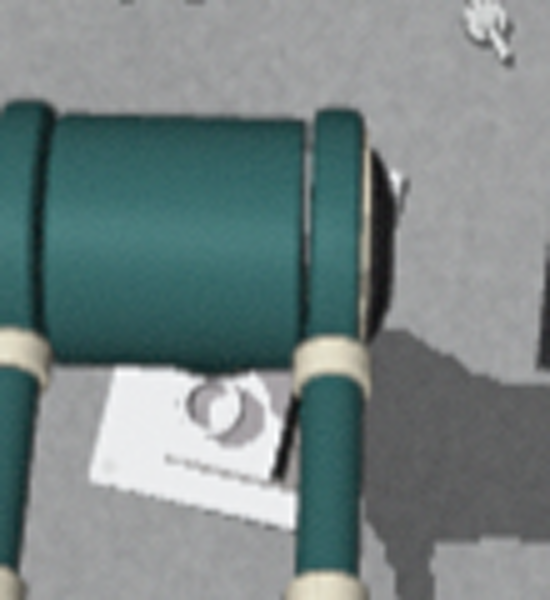

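```bash
cat > hf.py <<'E'
from fit import *
def hfit(s,z,p0,rng=4):
    z+=.008
    P=[(.07,.015),(.04,.015),(.04,.035),(-.07,.035),(-.07,-.035),(.07,-.035)]
    segs=poly(P,z)
    return edgefit([("scene",s,segs)],p0,rng)
E
python3 - <<'E'
from hf import *
s=cv2.imread("pics/s2.png")
for z in (.058,.0626,.067):
  print(z,hfit(s,z,[.585,.026,-.226]))
p,_,_=hfit(s,.0626,[.585,.026,-.226])
c=s.copy();P=[(.07,.015),(.04,.015),(.04,.035),(-.07,.035),(-.07,-.035),(.07,-.035)]
q=proj("scene",T2(p,[(*a,.0706) for a in P]))
c=cv2.resize(c[180:280,260:340],None,fx=7,fy=7,interpolation=cv2.INTER_CUBIC)
cv2.polylines(c,[np.int32((q-[260,180]+.5)*7)],True,(0,0,255),1)
cv2.imwrite("pics/f3.png",c)
E
```

```text
0.058 (array([ 0.58275227,  0.02939535, -0.20926643]), np.float64(0.19506836393697397), 143)
0.0626 (array([ 0.58551401,  0.03134403, -0.21269898]), np.float64(0.1844265881618794), 144)
0.067 (array([ 0.58814205,  0.03306436, -0.21266165]), np.float64(0.1819945852020344), 144)
```

View pics/f3.png

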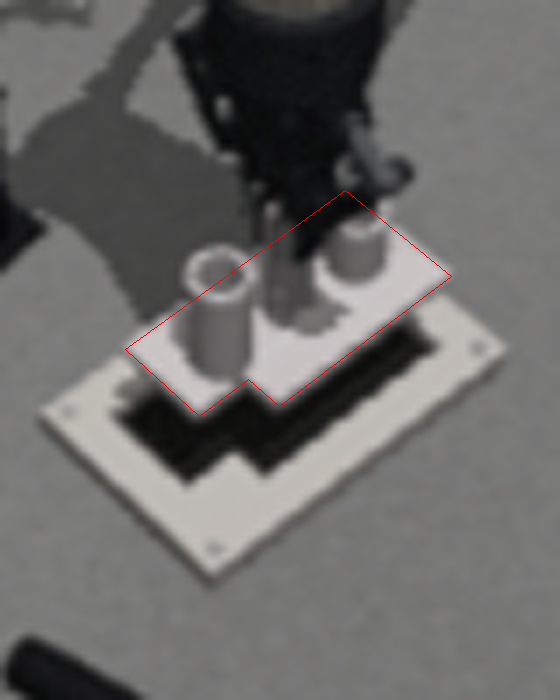

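```bash
cat > hf6.py <<'E'
from fit import *
from scipy.spatial.transform import Rotation as Rn
def T6(p,L): return Rn.from_euler("ZYX",p[3:6]).apply(np.atleast_2d(L))+p[:3]
P=[(.07,.015),(.04,.015),(.04,.035),(-.07,.035),(-.07,-.035),(.07,-.035)]
def fit6(cam,im,p0,sig,rng=5,it=10,segs=None):
    segs=segs or poly(P,.008)
    p=np.array(p0,float);g=cv2.GaussianBlur(cv2.cvtColor(im,cv2.COLOR_BGR2GRAY).astype(float),(0,0),.7)
    for k in range(it):
        Ls,Q,N,W=[],[],[],[]
        for A,B in segs:
            A,B=np.array(A,float),np.array(B,float);L=A+(B-A)*np.linspace(.06,.94,30)[:,None]
            q=proj(cam,T6(p,L));t=q[-1]-q[0];t/=np.hypot(*t);n=np.array([-t[1],t[0]])
            o=np.arange(-rng,rng+.01,.1);X=q[:,None]+o[None,:,None]*n
            v=map_coordinates(g,[X[...,1],X[...,0]],order=1)
            d=np.abs(np.gradient(v,axis=1))*np.exp(-(o/rng)**2);i=d.argmax(1)
            for j in np.where(d.max(1)>.8)[0]: Ls.append(L[j]);Q.append(q[j]+o[i[j]]*n);N.append(n)
        Ls,Q,N=map(np.array,(Ls,Q,N))
        e=lambda p:((proj(cam,T6(p,Ls))-Q)*N).sum(1)
        r=lambda p:np.r_[e(p)/.3*.3,(p-p0)/sig]
        p=least_squares(r,p,loss="soft_l1",f_scale=.3).x
        if k>4:rng=2
    return p,np.median(abs(e(p)))
def overlay(cam,im,p,box,s,name):
    x,y,w,h=box
    c=cv2.resize(im[y:y+h,x:x+w],None,fx=s,fy=s,interpolation=cv2.INTER_CUBIC)
    def pl(L):
        q=proj(cam,T6(p,L));cv2.polylines(c,[np.int32((q-[x,y]+.5)*s)],True,(0,0,255),1)
    pl([(*a,.008) for a in P]);a=np.linspace(0,2*np.pi,40)
    for cx,z in((.042,.07),(-.042,.045)): pl(np.c_[cx+.015*np.cos(a),.015*np.sin(a),0*a+z])
    cv2.imwrite(name,c)
E
python3 - <<'E'
from hf6 import *
s=cv2.imread("pics/s2.png")
p0=np.array([.5865,.027,.0626,-.226,0.03,.0])
p,r=fit6("scene",s,p0,np.array([.005,.005,.003,.01,.2,.02])*3)
print(p.round(4),r)
overlay("scene",s,p,(260,180,80,100),7,"pics/f4.png")
E
```

```text
[ 0.5839  0.0288  0.0639 -0.2031  0.0406 -0.1412] 0.11294709514336639
```

View pics/f4.png

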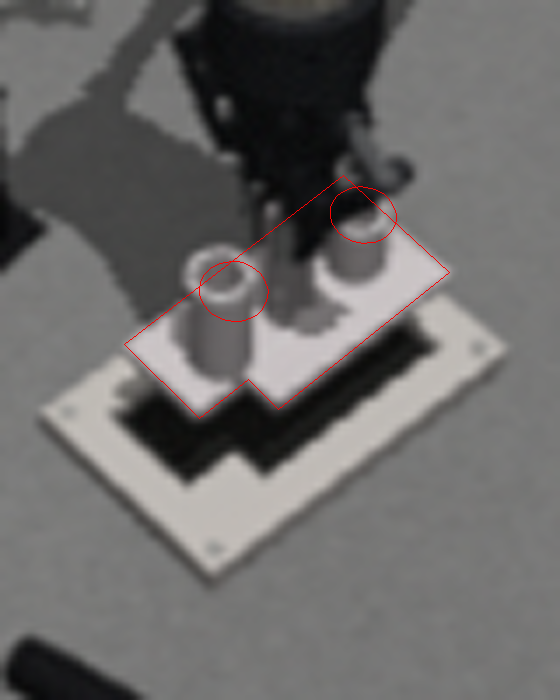

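```bash
python3 - <<'E'
from hf6 import *
s=cv2.imread("pics/s2.png")
k=lambda X,Y:((X+.5)/7-.5+260,(Y+.5)/7-.5+180)
obs=[((-.07,.035,.008),k(451,276)),((.04,.015,.008),k(248,380)),((.07,.015,.008),k(200,416)),((.07,-.035,.008),k(127,346)),((.04,.035,.008),k(279,405)),((.042,0,.07),k(221,273))]
L=np.array([o[0] for o in obs]);Q=np.array([o[1] for o in obs])
p0=np.array([.5865,.027,.0626,-.226,0.0,.0]);sig=np.array([.01,.01,.003,.02,.2,.05])
r=lambda p:np.r_[((proj("scene",T6(p,L))-Q)/.4).ravel(),(p-p0)/sig]
q=least_squares(r,p0);print(q.x.round(4),(r(q.x)[:12]*.4).round(2))
overlay("scene",s,q.x,(260,180,80,100),7,"pics/f5.png")
E
```

```text
[ 0.585   0.0315  0.0622 -0.2237 -0.0011  0.0187] [ 0.24 -0.02  0.03 -0.27 -0.18 -0.25 -0.3   0.35 -0.05 -0.05  0.23  0.21]
```

View pics/f5.png

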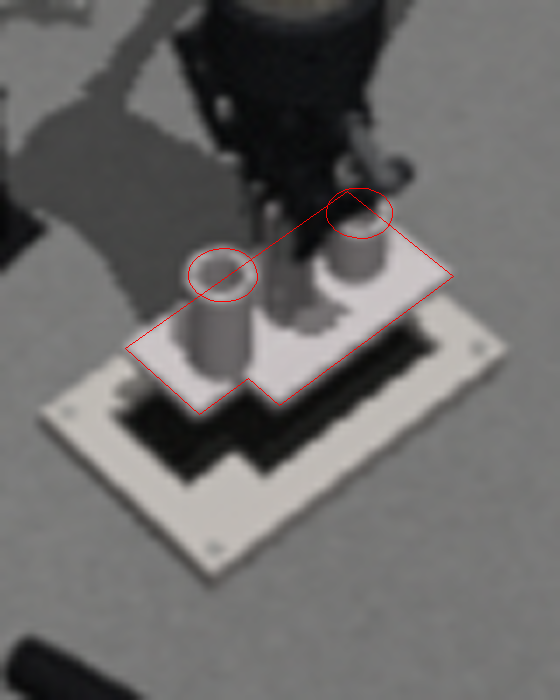

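Request:
{"method": "jog_arm", "body": {"rows": [[2.5,4.7,15,0,0],[0,0,15,0,0]]}}

```text
time_s: 6.2
tcp_pos: [0.5914, 0.0242, 0.0925]
orientation: [-3.122, -0.019, -0.225]
ft_force: [-0.3, 0.4, -4.1]
grip_width: 0.128
```

```bash
python3 - <<'E'
from h import *
viewer.get_image("top");viewer.get_image("top")
E
python3 plan.py 0.5888 0.0222 0.083 -0.229 0 1
```

```text
t 6.3 pos [0.5888 0.0245 0.0899] rpy [-3.123  -0.0129 -0.2253] F [-1.   1.3 -4.2] grip 10.8 q6 1.78
remain mm [-0.  -2.3 -6.9] dyaw -0.0037
[[0.5, 2.3, 6.9, 0.004, 0.0]]
```

Request:
{"method": "jog_arm", "body": {"rows": [[0.5,3.5,7,0.004,0]]}}

```text
time_s: 6.4
tcp_pos: [0.5894, 0.0217, 0.0831]
orientation: [-3.122, -0.014, -0.228]
ft_force: [0.8, -0.1, -3.5]
grip_width: 0.129
```

```bash
python3 - <<'E'
from h import *
viewer.get_image("top");viewer.get_image("top")
s=viewer.get_image("scene");cv2.imwrite("pics/s3.png",s);crop(s,260,180,80,100,7,"pics/g1.png")
E
python3 plan.py 0.5888 0.0222 0.065 -0.229 0 1
```

```text
t 6.55 pos [0.5877 0.0211 0.0818] rpy [-3.1235 -0.0106 -0.2293] F [-0.6 -0.3 -3.2] grip 10.8 q6 1.77
remain mm [  1.1   1.1 -16.8] dyaw 0.0003
[[0.8, -1.3, 16.8, -0.0, 0.0]]
```

View pics/g1.png

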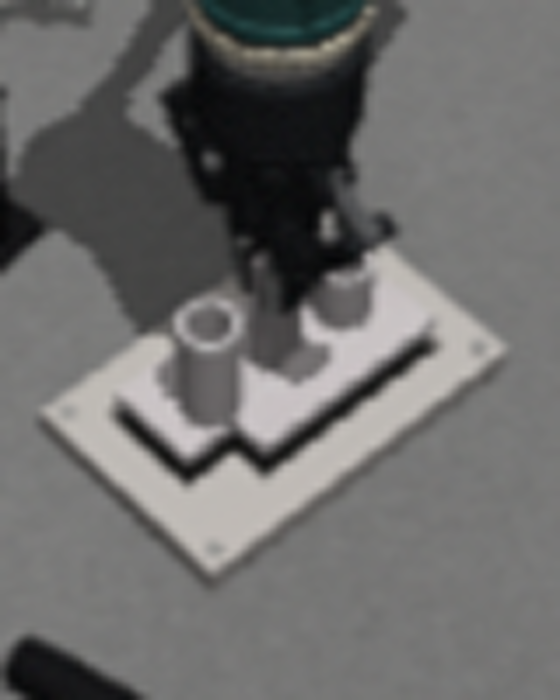

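Request:
{"method": "jog_arm", "body": {"rows": [[0.6,-1,10,0,0],[0,0,8,0,0],[0,0,3,0,0]]}}

```text
time_s: 6.85
tcp_pos: [0.5911, 0.0231, 0.0642]
orientation: [-3.122, -0.014, -0.23]
ft_force: [-15.3, 4.2, 32.2]
grip_width: 0.127
```

```bash
python3 - <<'E'
from h import *
viewer.get_image("top");viewer.get_image("top")
s=viewer.get_image("scene");cv2.imwrite("pics/s3.png",s);crop(s,260,180,80,100,7,"pics/g2.png")
E
python3 plan.py 0.5888 0.0222 0.065 -0.229 0 1
```

```text
t 7.0 pos [0.5912 0.0228 0.0645] rpy [-3.1219 -0.0151 -0.2296] F [-8.8  2.  14.6] grip 10.5 q6 1.78
remain mm [-2.4 -0.6  0.5] dyaw 0.0006
[[-2.2, 1.2, -0.5, -0.001, 0.0]]
```

View pics/g2.png

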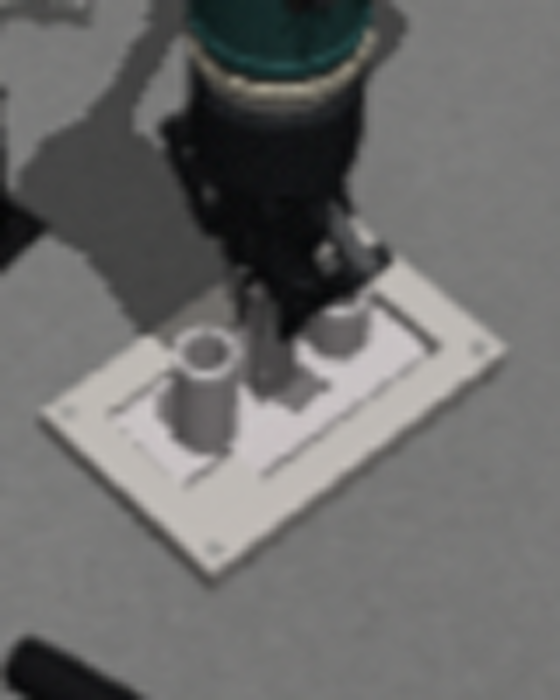

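Request:
{"method": "jog_arm", "body": {"rows": [[-1.5,0,0,0,0],[0,0,0,0,30],[0,0,0,0,45],[0,0,0,0,45]]}}

```text
time_s: 7.4
tcp_pos: [0.5924, 0.0233, 0.0667]
orientation: [-3.121, -0.021, -0.229]
ft_force: [-0.3, 0.1, -0.3]
grip_width: 0.527
```

```bash
python3 plan.py 0.5888 0.0222 0.20 -0.229 50 4
```

```text
t 7.4 pos [0.5924 0.0233 0.0667] rpy [-3.1206 -0.021  -0.2294] F [-0.3  0.1 -0.3] grip 45.0 q6 1.78
remain mm [ -3.6  -1.1 133.3] dyaw 0.0004
[[-0.8, 0.5, -33.3, -0.0, 50.0], [-0.8, 0.5, -33.3, -0.0, 50.0], [-0.8, 0.5, -33.3, -0.0, 50.0], [-0.8, 0.5, -33.3, -0.0, 50.0]]
```

Request:
{"method": "jog_arm", "body": {"rows": [[-1,0,-30,0,50],[-1,0,-40,0,50],[-1,0,-40,0,50],[0,0,-35,0,50]]}}

```text
time_s: 7.8
tcp_pos: [0.5807, 0.0216, 0.2067]
orientation: [-3.124, -0.004, -0.23]
ft_force: [0.9, 0.2, -0.4]
grip_width: 0.583
```

```bash
python3 plan.py 0.5184 -0.3391 0.20 -0.037 50
```

```text
t 7.8 pos [0.5807 0.0216 0.2067] rpy [-3.124  -0.0043 -0.2297] F [ 0.9  0.2 -0.4] grip 49.8 q6 1.78
remain mm [ -62.3 -360.7   -6.7] dyaw 0.1927
[[2.7, 45.7, 0.8, -0.024, 50.0], [1.6, 45.7, 0.8, -0.024, 50.0], [0.5, 45.8, 0.8, -0.024, 50.0], [-0.6, 45.8, 0.8, -0.024, 50.0], [-1.7, 45.7, 0.8, -0.024, 50.0], [-2.8, 45.7, 0.8, -0.024, 50.0], [-3.9, 45.6, 0.8, -0.024, 50.0], [-5.0, 45.5, 0.8, -0.024, 50.0]]
```

Request:
{"method": "jog_arm", "body": {"rows": [[2.7,45.7,0.8,-0.024,50],[1.6,45.7,0.8,-0.024,50],[0.5,45.8,0.8,-0.024,50],[-0.6,45.8,0.8,-0.024,50],[-1.7,45.7,0.8,-0.024,50],[-2.8,45.7,0.8,-0.024,50],[-3.9,45.6,0.8,-0.024,50]]}}

```text
time_s: 8.5
tcp_pos: [0.5356, -0.2997, 0.2053]
orientation: [-3.125, -0.03, -0.044]
ft_force: [1.6, -0.2, 0.7]
grip_width: 0.586
```

```bash
python3 - <<'E'
from h import *
viewer.get_image("scene")
t=viewer.get_image("top");cv2.imwrite("pics/t3.png",t);s=viewer.get_image("scene");cv2.imwrite("pics/s4.png",s)
crop(t,220,170,90,110,5,"pics/g3.png")
crop(s,260,180,80,100,7,"pics/g4.png")
from hf6 import *
for cam,im,c in(("top",t,(.5849,.0246)),("scene",s,(.5865,.0263))):
    p,r=fit6(cam,im,np.array([c[0],c[1],.006,-.225,0,0]),np.array([.006,.006,.002,.02,.02,.02])*3,rng=3);print(cam,p.round(4),r)
E
python3 plan.py 0.5184 -0.3391 0.14 -0.037 50
```

```text
top [ 5.861e-01  2.550e-02 -7.900e-03 -2.309e-01  5.000e-04 -1.210e-02] 0.099536969433321
scene [ 0.586   0.0236  0.0074 -0.2144 -0.0389 -0.068 ] 0.20610785255863187
t 8.65 pos [ 0.5352 -0.3006  0.2048] rpy [-3.1248 -0.0289 -0.0492] F [-1.   0.6  0.2] grip 49.9 q6 1.04
remain mm [-16.8 -38.5 -64.8] dyaw 0.0122
[[-7.4, 19.6, 32.4, -0.006, 50.0], [-7.5, 19.6, 32.4, -0.006, 50.0]]
```

View pics/g3.png

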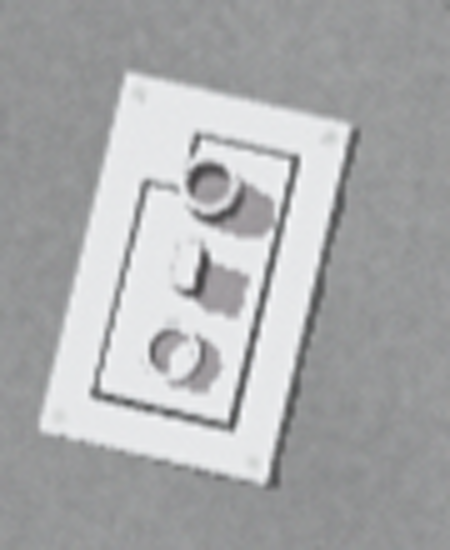

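View pics/g4.png

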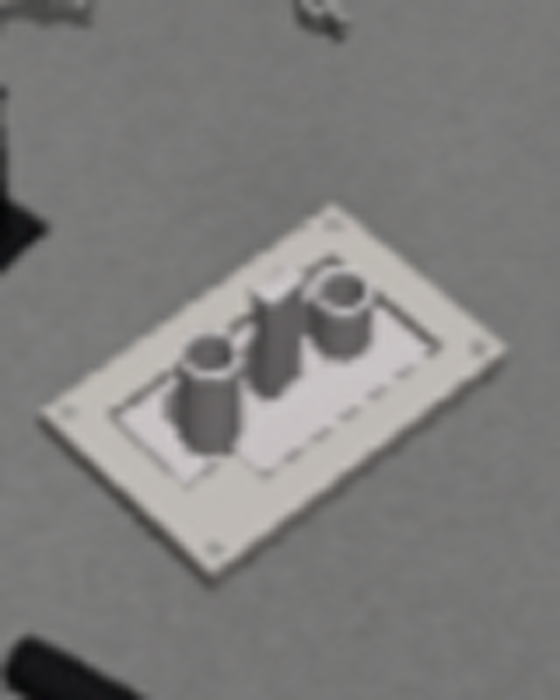

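```bash
python3 plan.py 0.517 -0.3391 0.12 -0.037 50 2
```

```text
t 8.65 pos [ 0.5352 -0.3006  0.2048] rpy [-3.1248 -0.0289 -0.0492] F [-1.   0.6  0.2] grip 49.9 q6 1.04
remain mm [-18.2 -38.5 -84.8] dyaw 0.0122
[[-8.1, 19.7, 42.4, -0.006, 50.0], [-8.2, 19.6, 42.4, -0.006, 50.0]]
```

Request:
{"method": "jog_arm", "body": {"rows": [[-7.5,19,32,-0.006,50],[-7.5,18,32,-0.006,50]]}}

```text
time_s: 8.85
tcp_pos: [0.5255, -0.3366, 0.1447]
orientation: [-3.13, -0.04, -0.035]
ft_force: [0.1, 0.7, -0.3]
grip_width: 0.585
```

```bash
python3 - <<'E'
from h import *
viewer.get_image("scene");viewer.get_image("scene");
s=viewer.get_image("scene");crop(s,180,110,100,100,6,"pics/h1.png")
E
python3 plan.py 0.517 -0.3391 0.079 -0.037 50 2
```

```text
t 9.0 pos [ 0.5233 -0.335   0.1421] rpy [-3.1251 -0.0341 -0.0375] F [-0.4  0.   0.3] grip 50.0 q6 0.96
remain mm [ -6.3  -4.1 -63.1] dyaw 0.0005
[[-3.0, 2.2, 31.5, -0.0, 50.0], [-3.0, 2.2, 31.5, -0.0, 50.0]]
```

View pics/h1.png

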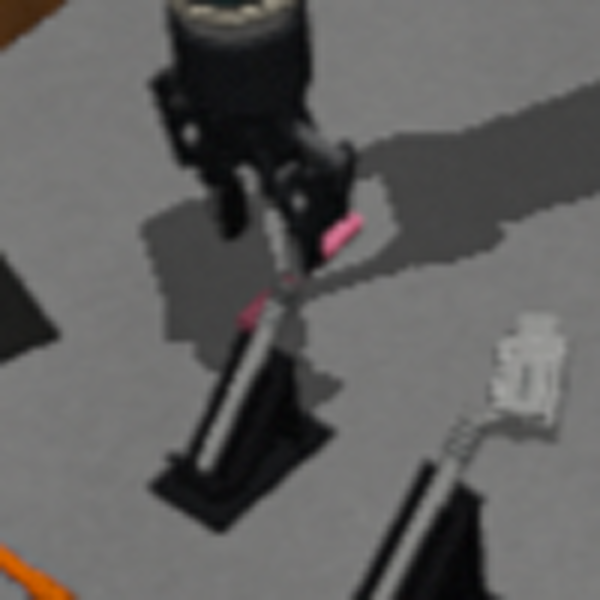

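Request:
{"method": "jog_arm", "body": {"rows": [[-4.5,2.5,30,0,50],[-4.5,2,28,0,50]]}}

```text
time_s: 9.2
tcp_pos: [0.5228, -0.339, 0.0908]
orientation: [-3.131, -0.046, -0.036]
ft_force: [0.2, -0.4, -0.6]
grip_width: 0.585
```

```bash
python3 - <<'E'
from h import *
viewer.get_image("scene");viewer.get_image("scene");
s=viewer.get_image("scene");crop(s,180,110,100,100,6,"pics/h2.png")
E
python3 plan.py 0.517 -0.3391 0.079 -0.037 50 1
```

```text
t 9.35 pos [ 0.5214 -0.3382  0.0896] rpy [-3.129  -0.0427 -0.0359] F [0.3 1.1 0.7] grip 49.8 q6 0.95
remain mm [ -4.4  -0.9 -10.6] dyaw -0.0011
[[-4.4, 1.0, 10.6, 0.001, 50.0]]
```

View pics/h2.png

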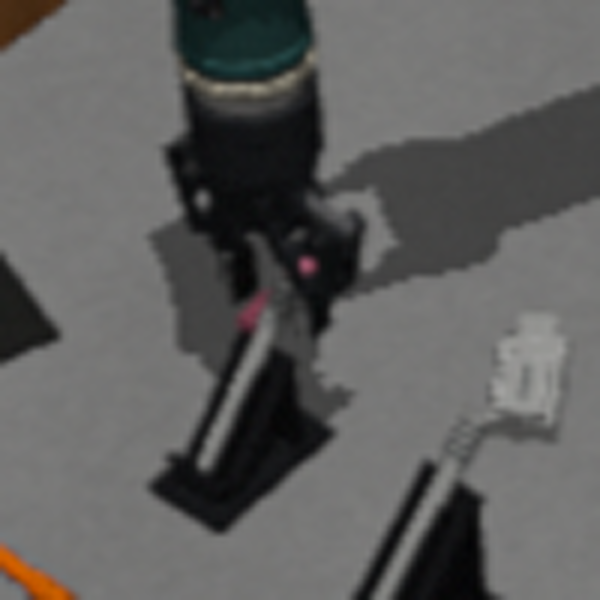

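Request:
{"method": "jog_arm", "body": {"rows": [[-5.5,1,11,0,50],[-1,0,0,0,0],[0,0,0,0,0],[0,0,0,0,0]], "squeeze": 20}}

```text
time_s: 9.75
tcp_pos: [0.5198, -0.3394, 0.0847]
orientation: [-3.134, -0.051, -0.034]
ft_force: [-0.4, -1.0, -2.1]
grip_width: 0.174
```

```bash
python3 - <<'E'
from h import *
for i in range(3):viewer.get_image("scene")
E
python3 plan.py 0.517 -0.3391 0.079 -0.037 50 1
```

```text
t 9.9 pos [ 0.5196 -0.3395  0.0843] rpy [-3.1339 -0.0508 -0.0337] F [ 0.1 -0.9 -0.7] grip 15.4 q6 0.94
remain mm [-2.6  0.4 -5.3] dyaw -0.0033
[[-2.7, -0.3, 5.3, 0.003, 50.0]]
```

Request:
{"method": "jog_arm", "body": {"rows": [[11,0,-10,0,0],[12,0,-9,0,0],[13,0,-7,0,0]]}}

```text
time_s: 10.2
tcp_pos: [0.5542, -0.3404, 0.1124]
orientation: [-3.132, -0.047, -0.036]
ft_force: [0.2, -0.8, -1.4]
grip_width: 0.176
```

```bash
python3 - <<'E'
from h import *
viewer.get_image("scene");
s=viewer.get_image("scene");crop(s,180,110,100,100,6,"pics/h3.png")
t=viewer.get_image("top");crop(t,370,180,80,80,6,"pics/h4.png")
E
python3 plan.py 0.517 -0.3391 0.079 -0.037 50 1
```

```text
t 10.35 pos [ 0.5552 -0.3408  0.113 ] rpy [-3.1331 -0.0496 -0.0342] F [ 0.6 -0.3 -0.7] grip 15.7 q6 0.98
remain mm [-38.2   1.7 -34. ] dyaw -0.0028
[[-38.2, -0.4, 34.0, 0.003, 50.0]]
```

View pics/h3.png

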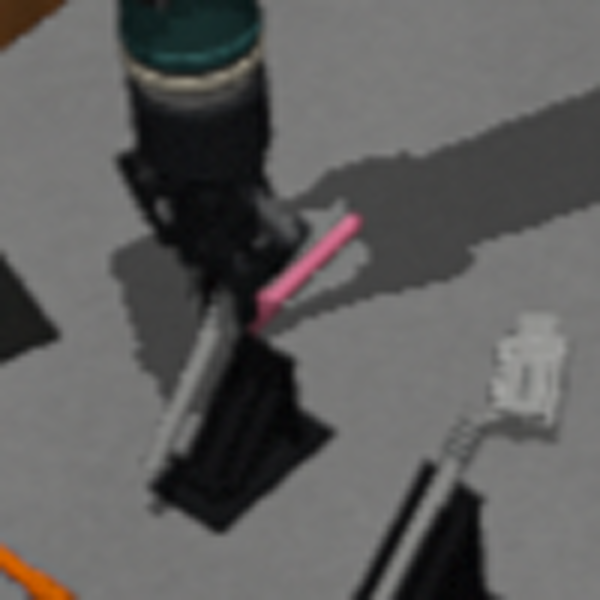

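```bash
python3 plan.py 0.485 -0.14 0.24 1.345 0
```

```text
t 10.35 pos [ 0.5552 -0.3408  0.113 ] rpy [-3.1331 -0.0496 -0.0342] F [ 0.6 -0.3 -0.7] grip 15.7 q6 0.98
remain mm [-70.2 200.8 127. ] dyaw 1.3792
[[-7.7, -19.8, -12.7, -0.138, 0.0], [-4.9, -20.7, -12.7, -0.138, 0.0], [-2.0, -21.2, -12.7, -0.138, 0.0], [0.9, -21.2, -12.7, -0.138, 0.0], [3.8, -20.9, -12.7, -0.138, 0.0], [6.7, -20.2, -12.7, -0.138, 0.0], [9.4, -19.1, -12.7, -0.138, 0.0], [11.9, -17.6, -12.7, -0.138, 0.0], [14.2, -15.8, -12.7, -0.138, 0.0], [16.3, -13.7, -12.7, -0.138, 0.0]]
```

View pics/h4.png

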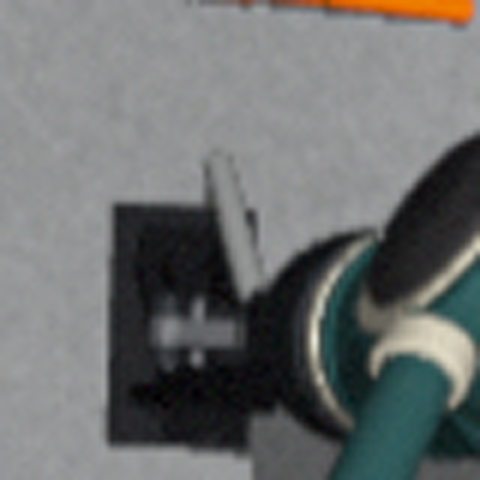

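Request:
{"method": "jog_arm", "body": {"rows": [[0,0,-40,0,0],[0,0,-40,0,0],[-8,-20,-20,-0.138,0],[-5,-21,-10,-0.138,0],[-2,-21,0,-0.138,0],[1,-21,0,-0.138,0],[4,-21,0,-0.138,0],[7,-20,0,-0.138,0],[9,-19,0,-0.138,0],[12,-18,0,-0.138,0],[14,-16,0,-0.138,0],[16,-14,0,-0.138,0]]}}

```text
time_s: 11.55
tcp_pos: [0.4654, -0.136, 0.2208]
orientation: [3.106, -0.017, 1.398]
ft_force: [0.5, -0.1, -1.6]
grip_width: 0.178
```

```bash
python3 - <<'E'
from h import *
viewer.get_image("scene");
s=viewer.get_image("scene");crop(s,180,110,160,120,5,"pics/i3.png")
t=viewer.get_image("top");crop(t,220,170,160,130,5,"pics/i4.png")
E
python3 plan.py 0.485 -0.14 0.24 1.345 0
```

```text
t 11.7 pos [ 0.4656 -0.136   0.2208] rpy [ 3.1058 -0.0176  1.3931] F [-0.4 -1.  -1.5] grip 15.3 q6 -0.18
remain mm [19.4 -4.  19.2] dyaw -0.0481
[[-0.5, 19.9, -19.2, 0.048, 0.0]]
```

View pics/i3.png

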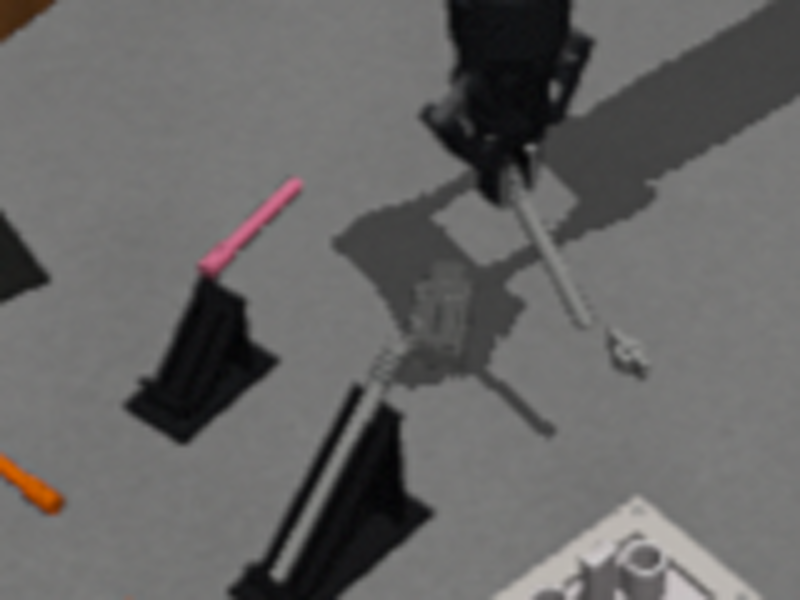

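View pics/i4.png

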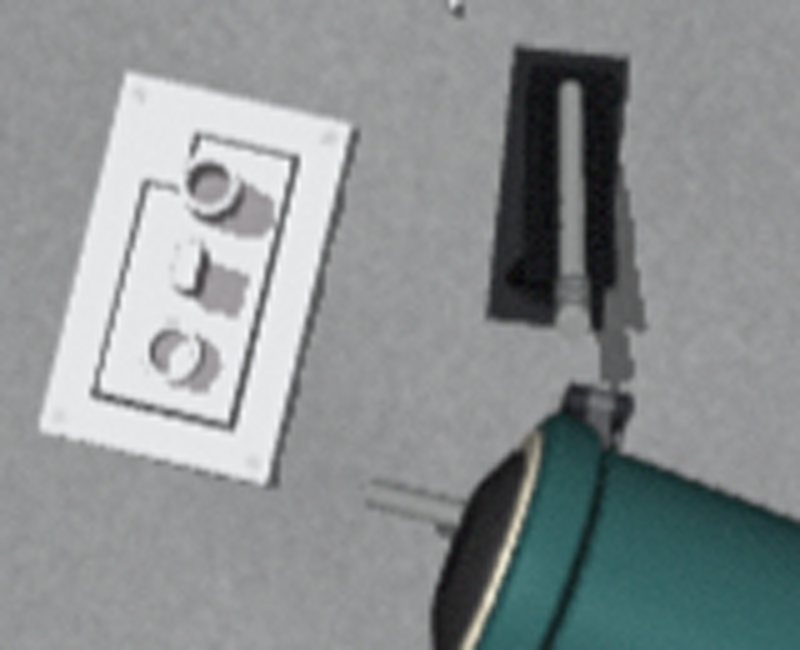

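```bash
cat > tri.py <<'E'
from h import *
from scipy.optimize import least_squares
def tri(uvt,uvs,g=(.5,0,.15)):
    r=lambda P:np.r_[(proj("top",P)-uvt).ravel(),(proj("scene",P)-uvs).ravel()]
    s=least_squares(r,g);return s.x,r(s.x)
E
python3 - <<'E'
from tri import *
P,r=tri((293.2,269),(297,174.2));print(P.round(4),r.round(2))
g=np.array([.4656,-.136,.2208+.019]);d=P-g;print(d,np.linalg.norm(d),np.degrees(np.arctan2(-d[2],np.hypot(*d[:2]))))
E
```

```text
[ 0.4762 -0.0618  0.1525] [-0.16  0.1  -0.27 -0.01]
[ 0.01057923  0.07419115 -0.08732636] 0.11507449687473609 49.364505950678485
```

Request:
{"method": "jog_arm", "body": {"rows": [[0,10,35,0.048,0],[0,10,38,0,0],[0,0,38,0,0]]}}

```text
time_s: 12.0
tcp_pos: [0.4981, -0.1435, 0.1168]
orientation: [3.086, -0.016, 1.337]
ft_force: [0.4, -0.4, -1.7]
grip_width: 0.174
```

```bash
python3 - <<'E'
from h import *
viewer.get_image("scene");
E
python3 plan.py 0.491 -0.118 0.077 1.345 0 1
```

```text
t 12.05 pos [ 0.4926 -0.1416  0.1092] rpy [ 3.0991 -0.0171  1.3368] F [-2.3  0.3 -5.3] grip 15.2 q6 -0.12
remain mm [ -1.6  23.6 -32.2] dyaw 0.0082
[[22.6, -7.0, 32.2, -0.008, 0.0]]
```

Request:
{"method": "jog_arm", "body": {"rows": [[4,-3,16,0,0],[3,-2,10,0,0]]}}

```text
time_s: 12.25
tcp_pos: [0.4897, -0.1347, 0.0809]
orientation: [3.103, -0.017, 1.332]
ft_force: [-0.4, 0.6, -1.4]
grip_width: 0.179
```

```bash
python3 - <<'E'
from h import *
viewer.get_image("scene");
s=viewer.get_image("scene");crop(s,230,150,120,100,6,"pics/j3.png")
t=viewer.get_image("top");crop(t,240,220,120,100,6,"pics/j4.png")
E
python3 plan.py 0.491 -0.118 0.077 1.345 0 1
```

```text
t 12.4 pos [ 0.4911 -0.1349  0.0828] rpy [ 3.0998 -0.0165  1.3335] F [-1.   0.7 -1.1] grip 15.3 q6 -0.11
remain mm [-0.1 16.9 -5.8] dyaw 0.0115
[[16.4, -4.0, 5.8, -0.011, 0.0]]
```

View pics/j3.png

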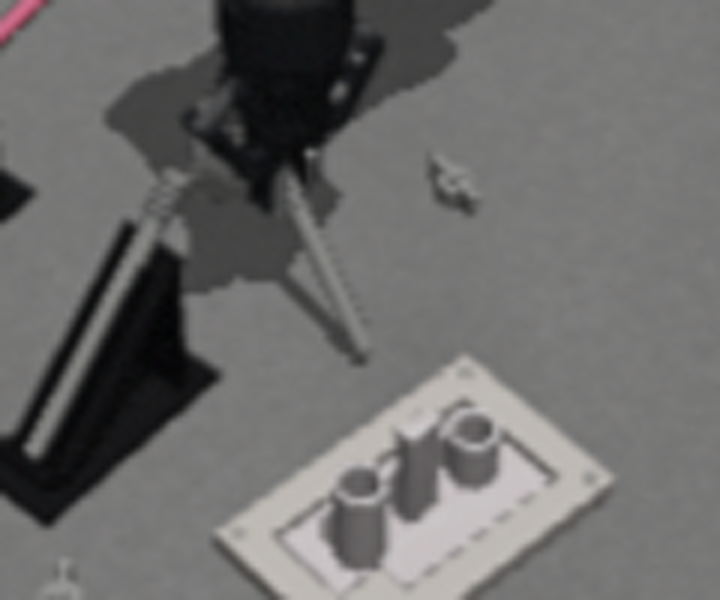

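View pics/j4.png

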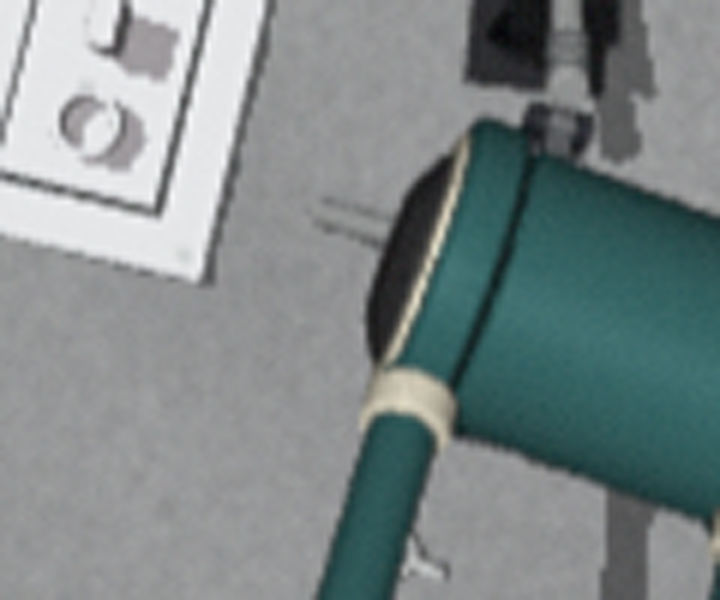

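Request:
{"method": "jog_arm", "body": {"rows": [[12,0,4,0,0],[12,0,1,0,0]]}}

```text
time_s: 12.6
tcp_pos: [0.4996, -0.1124, 0.081]
orientation: [3.094, -0.016, 1.33]
ft_force: [-0.4, 0.6, -1.2]
grip_width: 0.182
```

```bash
python3 - <<'E'
from h import *
viewer.get_image("scene");
s=viewer.get_image("scene");crop(s,230,150,120,100,6,"pics/j5.png")
t=viewer.get_image("top");crop(t,240,220,120,100,6,"pics/j6.png")
E
python3 plan.py 0.491 -0.118 0.077 1.345 0 1
```

```text
t 12.75 pos [ 0.4998 -0.112   0.0812] rpy [ 3.094  -0.0158  1.3333] F [-0.   0.3 -1.5] grip 15.1 q6 -0.06
remain mm [-8.8 -6.  -4.2] dyaw 0.0117
[[-7.9, -7.1, 4.2, -0.012, 0.0]]
```

View pics/j5.png

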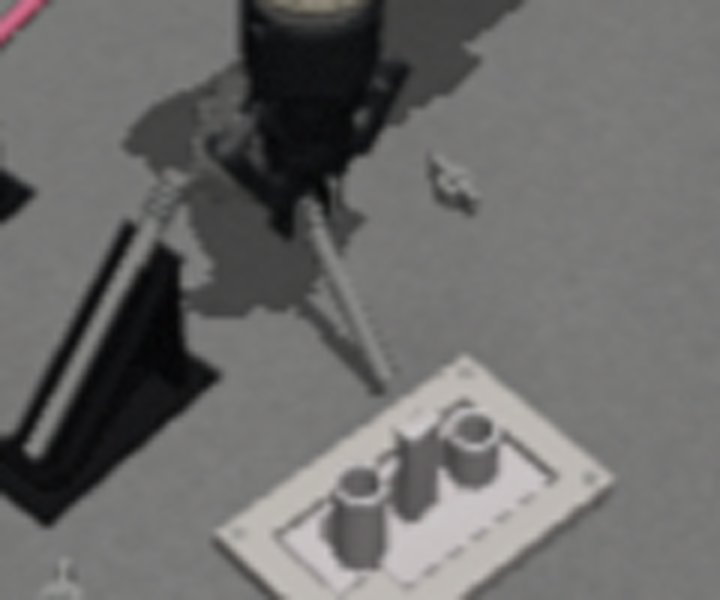

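View pics/j6.png

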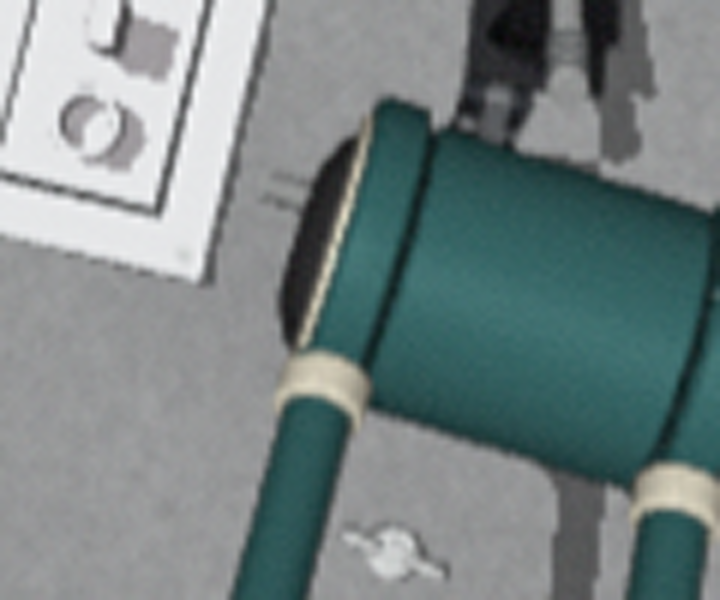

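```bash
python3 - <<'E'
from tri import *
P,r=tri((284,251.8),(294.7,213.3));print(P.round(4),r.round(2))
E
```

```text
[ 0.5159 -0.0407  0.0045] [-0.24  0.15 -0.38 -0.01]
```

Request:
{"method": "jog_arm", "body": {"rows": [[8,-2,6,0,0],[8,0,0,0,0]]}}

```text
time_s: 12.95
tcp_pos: [0.5024, -0.0957, 0.0759]
orientation: [3.092, -0.015, 1.333]
ft_force: [-1.6, -4.5, 0.9]
grip_width: 0.175
```

```bash
python3 - <<'E'
from h import *
viewer.get_image("scene");
s=viewer.get_image("scene");crop(s,230,150,120,100,6,"pics/j7.png")
E
python3 plan.py 0.491 -0.118 0.077 1.345 0 1
```

```text
t 13.05 pos [ 0.5032 -0.0955  0.0765] rpy [ 3.091  -0.015   1.3346] F [ 0.  -0.7 -1.6] grip 15.1 q6 -0.02
remain mm [-12.2 -22.5   0.5] dyaw 0.0104
[[-24.7, -6.6, -0.5, -0.01, 0.0]]
```

View pics/j7.png

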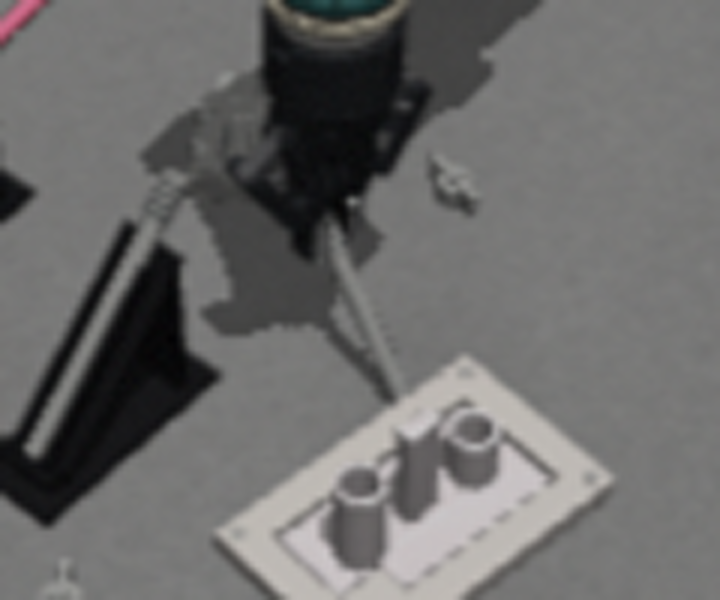

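Request:
{"method": "jog_arm", "body": {"rows": [[15,0,-9,0,0],[18,0,-7,0,0]]}}

```text
time_s: 13.25
tcp_pos: [0.5094, -0.0653, 0.0927]
orientation: [3.092, -0.011, 1.334]
ft_force: [-0.3, -2.9, 0.4]
grip_width: 0.176
```

```bash
python3 - <<'E'
from h import *
viewer.get_image("scene");
s=viewer.get_image("scene");crop(s,230,150,120,100,6,"pics/j8.png")
E
python3 plan.py 0.491 -0.118 0.077 1.345 0 1
```

```text
t 13.35 pos [ 0.5103 -0.0639  0.0933] rpy [ 3.0906 -0.0126  1.3363] F [ 0.9 -1.2 -1.3] grip 15.2 q6 0.05
remain mm [-19.3 -54.1 -16.3] dyaw 0.0087
[[-57.1, -6.2, 16.3, -0.009, 0.0]]
```

View pics/j8.png

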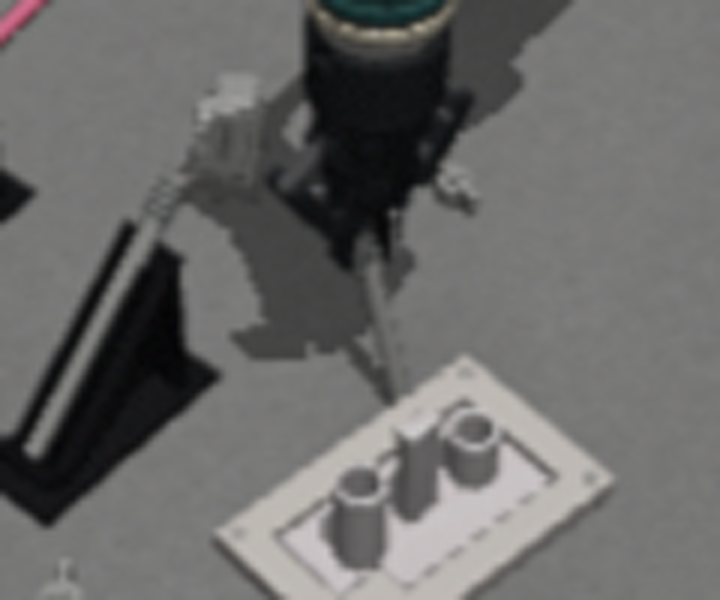

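Request:
{"method": "jog_arm", "body": {"rows": [[18,0,-5,0,0],[15,0,-2,0,0]]}}

```text
time_s: 13.55
tcp_pos: [0.5168, -0.0335, 0.1002]
orientation: [3.091, -0.01, 1.336]
ft_force: [-1.0, -2.2, 0.3]
grip_width: 0.178
```

```bash
python3 - <<'E'
from h import *
viewer.get_image("scene");
s=viewer.get_image("scene");crop(s,230,130,120,100,6,"pics/j9.png")
E
python3 plan.py 0.491 -0.118 0.077 1.345 0 1
```

```text
t 13.65 pos [ 0.517  -0.0326  0.1   ] rpy [ 3.0914 -0.011   1.3375] F [ 0.1 -0.9 -0.8] grip 15.1 q6 0.12
remain mm [-26.  -85.4 -23. ] dyaw 0.0075
[[-89.1, -5.5, 23.0, -0.007, 0.0]]
```

View pics/j9.png

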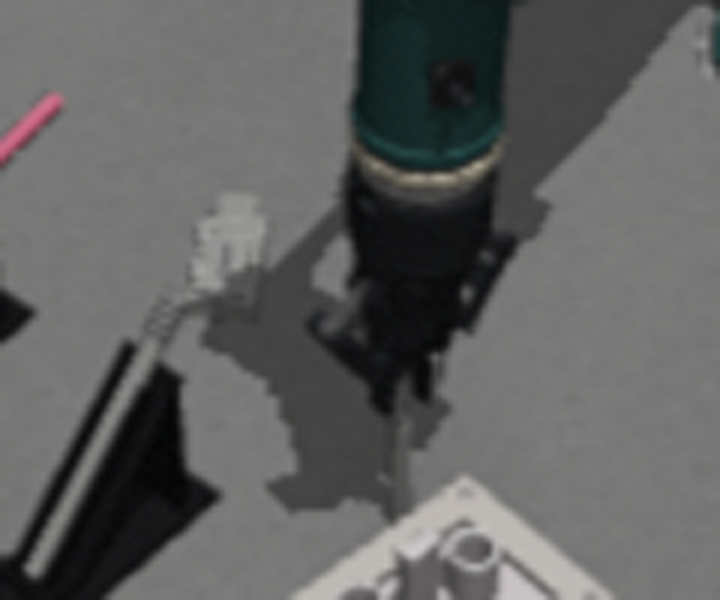

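Request:
{"method": "jog_arm", "body": {"rows": [[6,0,-1,0,0],[0,0,-30,0,0],[-3,0,-40,0,0],[0,0,-10,0,0]]}}

```text
time_s: 14.05
tcp_pos: [0.51, -0.0302, 0.178]
orientation: [3.101, -0.011, 1.337]
ft_force: [0.5, -0.3, -1.2]
grip_width: 0.178
```

```bash
python3 - <<'E'
from h import *
viewer.get_image("scene");viewer.get_image("scene");
s=viewer.get_image("scene");crop(s,230,120,120,100,6,"pics/k1.png")
t=viewer.get_image("top");crop(t,220,170,120,110,5,"pics/k2.png")
E
python3 plan.py 0.5446 .0344 0.18 1.345 0 1
```

```text
t 14.25 pos [ 0.5069 -0.0297  0.1729] rpy [ 3.1089 -0.0094  1.3368] F [-0.5  0.6 -1.5] grip 15.2 q6 0.12
remain mm [37.7 64.1  7.1] dyaw 0.0082
[[71.1, 21.8, -7.1, -0.008, 0.0]]
```

View pics/k1.png

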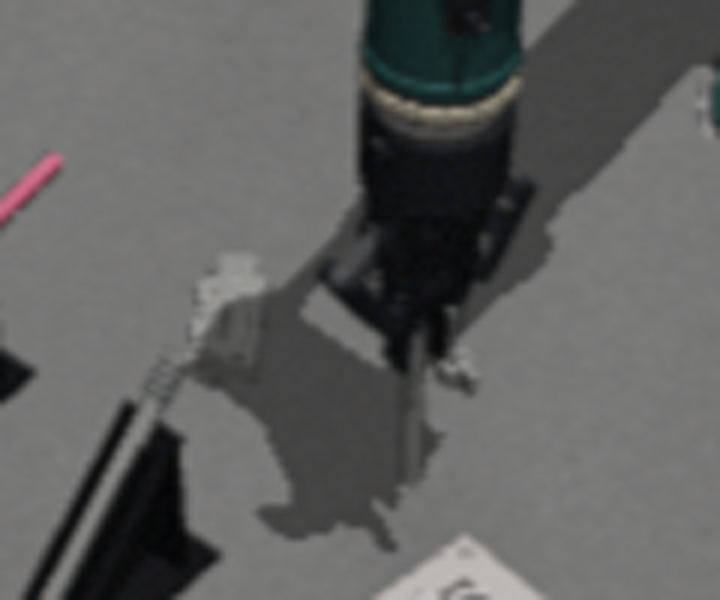

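View pics/k2.png

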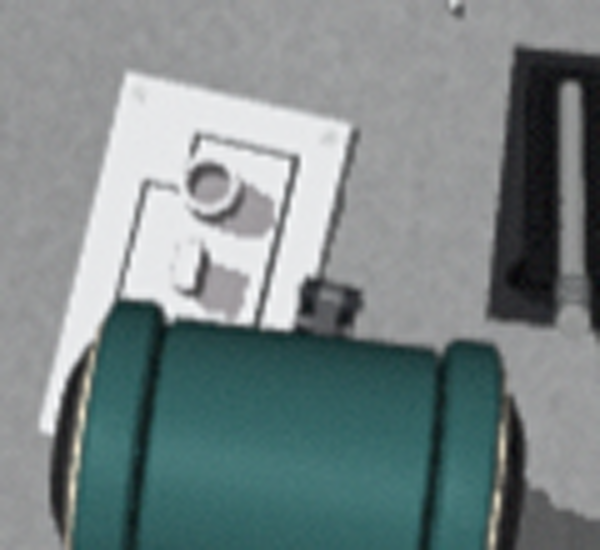

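```bash
python3 - <<'E'
from h import *
print(unproj("scene",[(298.5,198.7)],.080), unproj("scene",[(298.5,198.7)],.083))
g=np.array([.5069,-.0297,.192]); print(proj("scene",[g,g-[0,0,.11],g-[0,0,.11]+[0.0038,0,0]]))
a=viewer.camera_params("scene")
# rims seated
from hf6 import *
s=cv2.imread("pics/s4.png")
for nm,p in(("avg",(.5857,.0254,.006,-.225,0,0)),("sc",(.5865,.0263,.006,-.225,0,0))): 
    overlay("scene",s,np.array(p),(260,180,80,100),7,f"pics/k_{nm}.png")
E
```

```text
[[ 0.50742869 -0.03129968  0.08      ]] [[ 0.50963369 -0.02990004  0.083     ]]
[[299.96986017 175.32833206]
 [299.00242699 198.41815252]
 [298.3618248  199.12056178]]
```

View pics/k_sc.png

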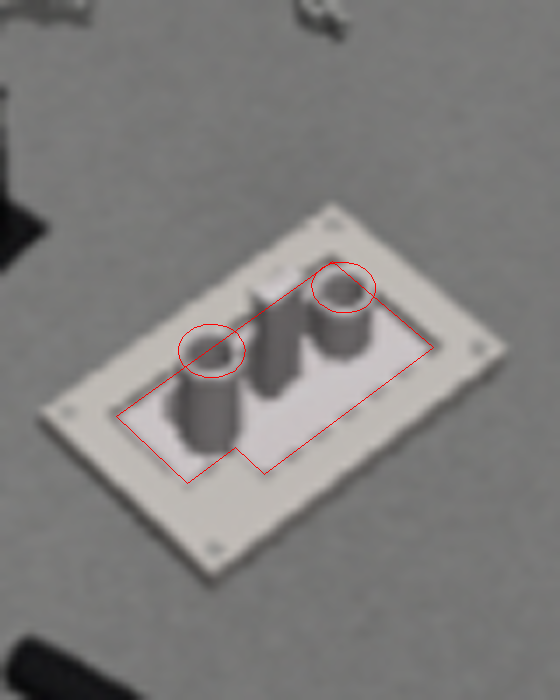

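Request:
{"method": "jog_arm", "body": {"rows": [[34,12,-3,0,0],[34,10,-3,0,0]]}}

```text
time_s: 14.45
tcp_pos: [0.54, 0.0294, 0.1749]
orientation: [3.117, -0.006, 1.331]
ft_force: [0.0, -0.3, -1.4]
grip_width: 0.179
```

```bash
python3 - <<'E'
from h import *
viewer.get_image("top")
t=viewer.get_image("top");crop(t,220,170,120,110,5,"pics/l2.png")
s=viewer.get_image("scene");crop(s,260,150,80,100,7,"pics/l1.png")
E
python3 plan.py 0.545 .037 0.165 1.345 0 1
```

```text
t 14.6 pos [0.5403 0.0306 0.1748] rpy [ 3.1177 -0.0063  1.3357] F [ 0.  -0.4 -1.3] grip 15.2 q6 0.25
remain mm [ 4.7  6.4 -9.8] dyaw 0.0093
[[7.3, 3.1, 9.8, -0.009, 0.0]]
```

View pics/l1.png

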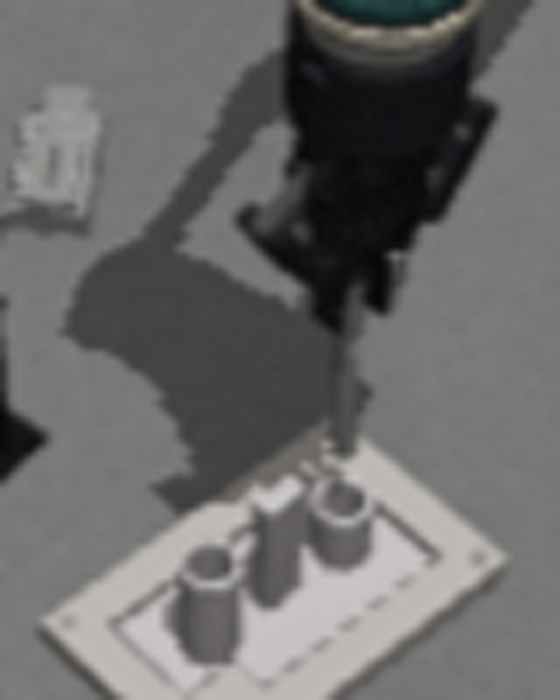

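```bash
python3 - <<'E'
from h import *
print(proj("scene",[(.5456,.0357,.051),(.5456,.0357,.082)]))
print(unproj("scene",[((343.5)/7-.5+260,(452.5-11)/7-.5+150)],.082))
E
```

```text
[[308.62758689 220.55251021]
 [309.06416526 214.63986929]]
[[0.53932198 0.02967978 0.082     ]]
```

Request:
{"method": "jog_arm", "body": {"rows": [[7.5,4,10,0,0],[0,0,7,0,0]]}}

```text
time_s: 14.8
tcp_pos: [0.5453, 0.0367, 0.155]
orientation: [3.12, -0.005, 1.336]
ft_force: [0.2, 0.3, -1.5]
grip_width: 0.176
```

```bash
python3 - <<'E'
from h import *
viewer.get_image("top");viewer.get_image("top")
s=viewer.get_image("scene");crop(s,270,170,70,70,9,"pics/l3.png")
E
python3 plan.py 0.546 .037 0.155 1.345 0 1
```

```text
t 14.95 pos [0.5445 0.036  0.1553] rpy [ 3.1214 -0.0044  1.3351] F [-0.2 -0.2 -0.7] grip 15.2 q6 0.26
remain mm [ 1.5  1.  -0.3] dyaw 0.0099
[[1.3, 1.2, 0.3, -0.01, 0.0]]
```

View pics/l3.png

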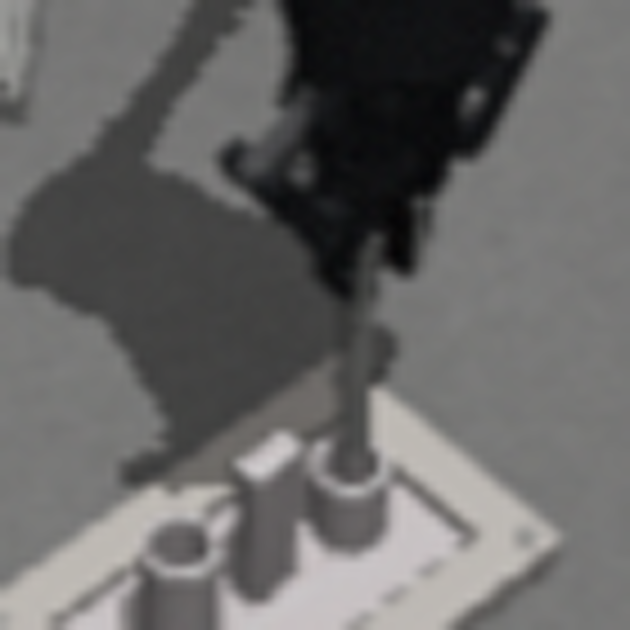

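```bash
python3 - <<'E'
from h import *
print(unproj("scene",[(350.5/9-.5+270,464.5/9-.5+170)],.0586))
print(unproj("scene",[(348.5/9-.5+270,467.5/9-.5+170)],.051))
E
```

```text
[[0.5530456 0.0394617 0.0586   ]]
[[0.54947562 0.03665625 0.051     ]]
```

```bash
python3 - <<'E'
from h import *
s=viewer.get_image("scene");cv2.imwrite("pics/s5.png",s)
c=s[195:235,290:330].astype(float)*1.7
c=cv2.resize(np.clip(c,0,255).astype(np.uint8),None,fx=15,fy=15,interpolation=cv2.INTER_LANCZOS4)
a=np.linspace(0,2*np.pi,60)
for r,z,x,y,col in((.015,.051,.5456,.0357,(0,0,255)),(.011,.051,.5456,.0357,(0,0,255)),(.006,.0586,.5456,.0357,(0,255,0))):
    q=proj("scene",np.c_[x+r*np.cos(a),y+r*np.sin(a),0*a+z]);cv2.polylines(c,[np.int32((q-[290,195]+.5)*15)],True,col,1)
cv2.imwrite("pics/l4.png",c)
E
```

```text
(no output)
```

View pics/l4.png

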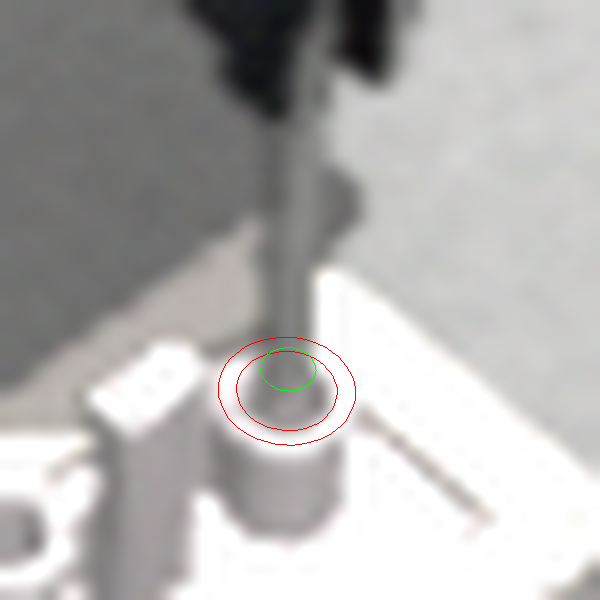

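Request:
{"method": "jog_arm", "body": {"rows": [[-2.2,0,8,0,0],[0,0,7,0,0]]}}

```text
time_s: 15.2
tcp_pos: [0.5461, 0.033, 0.142]
orientation: [3.116, -0.006, 1.334]
ft_force: [-0.4, 1.1, -1.7]
grip_width: 0.181
```

```bash
python3 - <<'E'
from h import *
viewer.get_image("top")
s=viewer.get_image("scene")
c=s[185:235,285:335].astype(float)*1.7
c=cv2.resize(np.clip(c,0,255).astype(np.uint8),None,fx=12,fy=12,interpolation=cv2.INTER_LANCZOS4)
cv2.imwrite("pics/l5.png",c)
E
python3 plan.py 0.546 .037 0.155 1.345 0 1
```

```text
t 15.3 pos [0.5454 0.0332 0.1412] rpy [ 3.1183 -0.0053  1.3341] F [-0.3  0.2 -1.7] grip 14.9 q6 0.25
remain mm [ 0.6  3.8 13.8] dyaw 0.0109
[[3.8, -0.3, -13.8, -0.011, 0.0]]
```

View pics/l5.png

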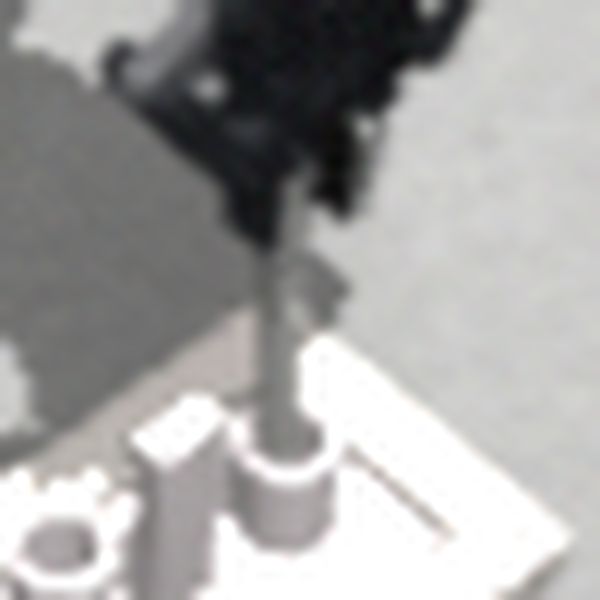

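Request:
{"method": "jog_arm", "body": {"rows": [[0,0,10,0,0],[0,0,10,0,0]]}}

```text
time_s: 15.5
tcp_pos: [0.5473, 0.0331, 0.1218]
orientation: [3.115, -0.006, 1.334]
ft_force: [-1.3, 0.1, -1.7]
grip_width: 0.177
```

```bash
python3 - <<'E'
from h import *
viewer.get_image("top")
E
python3 plan.py 0.546 .037 0.1147 1.345 0 1
```

```text
t 15.55 pos [0.5462 0.033  0.1199] rpy [ 3.1174 -0.0056  1.3337] F [ 0.  -0.1 -2.5] grip 15.0 q6 0.25
remain mm [-0.2  4.  -5.2] dyaw 0.0113
[[3.8, -1.1, 5.2, -0.011, 0.0]]
```

Request:
{"method": "jog_arm", "body": {"rows": [[0,0,3,0,0],[0,0,3,0,0],[0,0,0,0,30],[0,0,0,0,45],[0,0,0,0,50]]}}

```text
time_s: 16.05
tcp_pos: [0.5465, 0.0332, 0.1129]
orientation: [3.118, -0.005, 1.334]
ft_force: [0.3, 0.1, 0.8]
grip_width: 0.584
```

```bash
python3 - <<'E'
from h import *
viewer.get_image("top")
s=viewer.get_image("scene");crop(s,270,160,80,80,8,"pics/m1.png")
E
python3 plan.py 0.546 .037 0.24 1.345 50 1
```

```text
t 16.15 pos [0.5466 0.0332 0.113 ] rpy [ 3.1175 -0.0056  1.334 ] F [-0.1  0.9  0.8] grip 50.0 q6 0.25
remain mm [ -0.6   3.8 127. ] dyaw 0.011
[[3.5, -1.5, -127.0, -0.011, 50.0]]
```

View pics/m1.png

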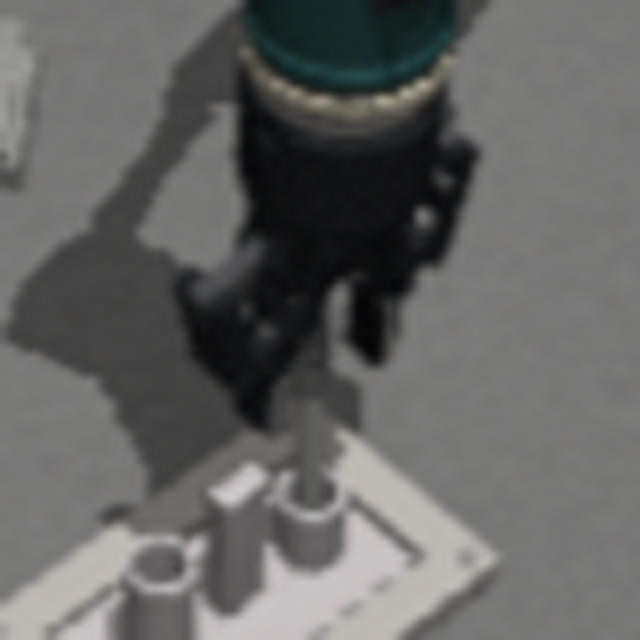

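Request:
{"method": "jog_arm", "body": {"rows": [[0,0,-20,0,50],[0,0,-40,0,50],[0,0,-45,0,50],[0,0,-30,0,50]]}}

```text
time_s: 16.55
tcp_pos: [0.5391, 0.0332, 0.2463]
orientation: [3.13, -0.002, 1.334]
ft_force: [0.3, 0.9, -0.2]
grip_width: 0.585
```

```bash
python3 plan.py 0.567 -.157 0.2 -.1 50
```

```text
t 16.55 pos [0.5391 0.0332 0.2463] rpy [ 3.1296e+00 -2.5000e-03  1.3339e+00] F [ 0.3  0.9 -0.2] grip 49.9 q6 0.25
remain mm [  27.9 -190.2  -46.3] dyaw -1.4339
[[-17.8, 7.2, 4.6, 0.143, 50.0], [-16.6, 9.6, 4.6, 0.143, 50.0], [-15.1, 11.9, 4.6, 0.143, 50.0], [-13.2, 14.0, 4.6, 0.143, 50.0], [-11.1, 15.7, 4.6, 0.143, 50.0], [-8.7, 17.1, 4.6, 0.143, 50.0], [-6.2, 18.2, 4.6, 0.143, 50.0], [-3.5, 18.9, 4.6, 0.143, 50.0], [-0.8, 19.2, 4.6, 0.143, 50.0], [2.0, 19.1, 4.6, 0.143, 50.0]]
```

Request:
{"method": "jog_arm", "body": {"rows": [[-18,7,3,0.143,50],[-17,10,3,0.143,50],[-15,12,3,0.143,50],[-13,14,3,0.143,50],[-11,16,4,0.143,50],[-9,17,4,0.143,50],[-6,18,4,0.143,50],[-4,19,4,0.143,50],[-1,19,4,0.143,50],[0,15,4,0.14,50]]}}

```text
time_s: 17.55
tcp_pos: [0.5699, -0.1592, 0.2254]
orientation: [-3.138, -0.039, -0.146]
ft_force: [-0.2, 0.9, 0.1]
grip_width: 0.583
```

```bash
python3 - <<'E'
from h import *
viewer.get_image("top")
t=viewer.get_image("top");crop(t,220,170,90,110,5,"pics/m3.png")
s=viewer.get_image("scene");crop(s,210,120,130,110,6,"pics/m2.png")
E
python3 plan.py 0.567 -.157 0.15 -.1 50 1
```

```text
t 17.7 pos [ 0.5694 -0.1585  0.2249] rpy [-3.1374 -0.0375 -0.1384] F [ 0.2 -0.9 -0.2] grip 50.1 q6 1.38
remain mm [ -2.4   1.5 -74.9] dyaw 0.0384
[[-2.6, -1.2, 74.9, -0.038, 50.0]]
```

View pics/m2.png

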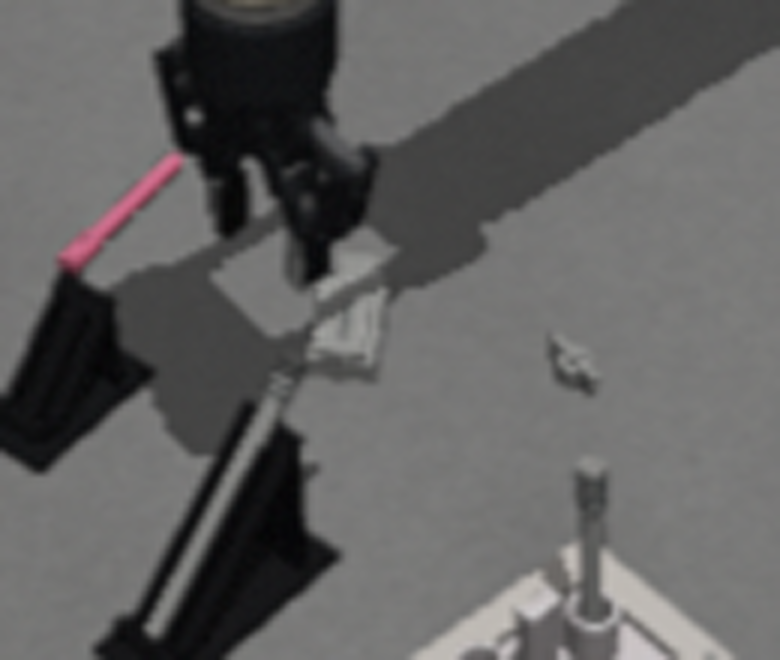

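View pics/m3.png

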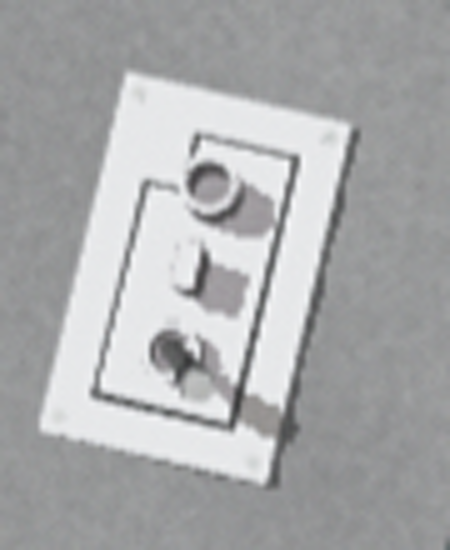

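Request:
{"method": "jog_arm", "body": {"rows": [[-3,-1,34,-0.038,50],[-3,0,30,0,50],[-3,0,24,0,50]]}}

```text
time_s: 18.0
tcp_pos: [0.5696, -0.1559, 0.1421]
orientation: [-3.141, -0.052, -0.087]
ft_force: [-0.5, 0.6, 0.8]
grip_width: 0.584
```

```bash
python3 - <<'E'
from h import *
viewer.get_image("top")
E
python3 plan.py 0.567 -.157 0.117 -.1 50 1
```

```text
t 18.05 pos [ 0.5661 -0.1547  0.1371] rpy [-3.1391 -0.044  -0.0869] F [-2.3  0.9 -2.9] grip 50.1 q6 1.33
remain mm [  0.9  -2.3 -20.1] dyaw -0.0131
[[1.1, 2.2, 20.1, 0.013, 50.0]]
```

Request:
{"method": "jog_arm", "body": {"rows": [[-1,2,18,0.01,50],[-2,0,4,0,30],[-1,0,2,0,0],[0,0,0,0,0],[0,0,0,0,0]], "squeeze": 20}}

```text
time_s: 18.55
tcp_pos: [0.5634, -0.1541, 0.1149]
orientation: [-3.14, -0.045, -0.085]
ft_force: [0.3, -1.7, -2.1]
grip_width: 0.177
```

```bash
python3 - <<'E'
from h import *
viewer.get_image("top")
s=viewer.get_image("scene");crop(s,210,120,130,110,6,"pics/n2.png")
E
python3 plan.py 0.567 -.157 0.117 -.1 50 1
```

```text
t 18.65 pos [ 0.5634 -0.154   0.1149] rpy [-3.1395 -0.0446 -0.0857] F [-0.8 -1.5 -1.4] grip 15.4 q6 1.33
remain mm [ 3.6 -3.   2.1] dyaw -0.0143
[[3.8, 2.6, -2.1, 0.014, 50.0]]
```

View pics/n2.png

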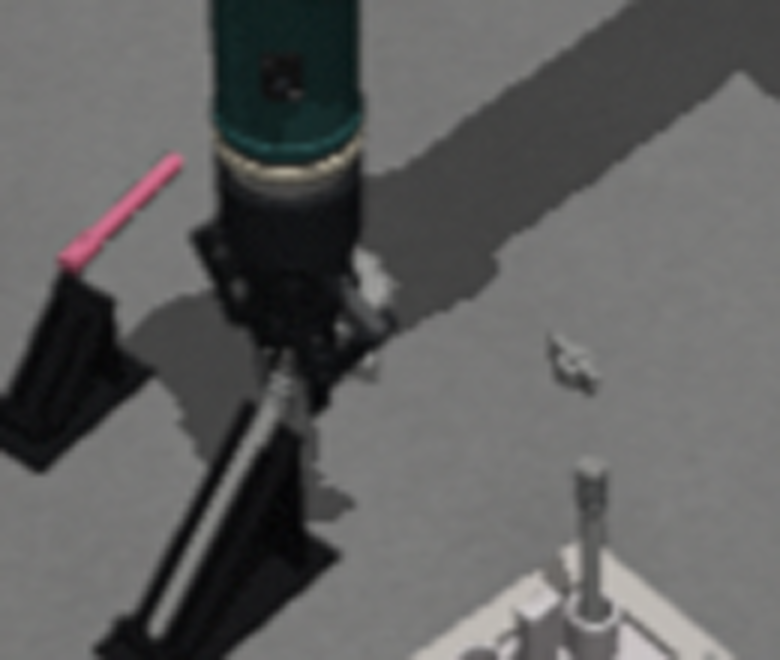

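Request:
{"method": "jog_arm", "body": {"rows": [[0,0,-25,0,0],[0,0,-40,0,0],[0,0,-45,0,0],[0,0,-45,0,0]]}}

```text
time_s: 19.05
tcp_pos: [0.5512, -0.1514, 0.2659]
orientation: [-3.133, -0.027, -0.085]
ft_force: [0.4, 0.3, -1.5]
grip_width: 0.175
```

```bash
python3 - <<'E'
from h import *
viewer.get_image("top")
E
python3 plan.py 0.48 -.16 0.27 1.34 0
```

```text
t 19.1 pos [ 0.5553 -0.1528  0.2762] rpy [-3.1368 -0.0412 -0.0853] F [ 3.2 -0.5  5.2] grip 15.3 q6 1.33
remain mm [-75.3  -7.2  -6.2] dyaw 1.4253
[[-7.4, 1.4, 0.6, -0.143, 0.0], [-7.6, 0.3, 0.6, -0.143, 0.0], [-7.5, -0.8, 0.6, -0.143, 0.0], [-7.3, -1.9, 0.6, -0.143, 0.0], [-7.0, -2.9, 0.6, -0.143, 0.0], [-6.5, -3.8, 0.6, -0.143, 0.0], [-5.9, -4.7, 0.6, -0.143, 0.0], [-5.2, -5.5, 0.6, -0.143, 0.0], [-4.3, -6.2, 0.6, -0.143, 0.0], [-3.4, -6.8, 0.6, -0.143, 0.0]]
```

Request:
{"method": "jog_arm", "body": {"rows": [[-7.4,1.4,0,-0.143,0],[-7.6,0.3,0,-0.143,0],[-7.5,-0.8,0,-0.143,0],[-7.3,-1.9,0,-0.143,0],[-7,-2.9,0,-0.143,0],[-6.5,-3.8,0,-0.143,0],[-5.9,-4.7,0,-0.143,0],[-5.2,-5.5,0,-0.143,0],[-4.3,-6.2,0,-0.143,0],[-3.4,-6.8,0,-0.12,0]]}}

```text
time_s: 20.1
tcp_pos: [0.4838, -0.1601, 0.2847]
orientation: [3.078, -0.013, 1.384]
ft_force: [-0.2, -1.3, -1.3]
grip_width: 0.181
```

```bash
python3 - <<'E'
from h import *
viewer.get_image("top")
s=viewer.get_image("scene");crop(s,210,90,130,110,6,"pics/o2.png")
t=viewer.get_image("top");crop(t,240,170,130,110,6,"pics/o1.png")
E
python3 plan.py 0.48 -.16 0.27 1.34 0
```

```text
t 20.25 pos [ 0.4839 -0.1602  0.2847] rpy [ 3.0778 -0.0135  1.3748] F [ 0.   0.4 -1.2] grip 15.2 q6 -0.2
remain mm [ -3.9   0.2 -14.7] dyaw -0.0348
[[-0.6, -3.9, 14.7, 0.035, 0.0]]
```

View pics/o2.png

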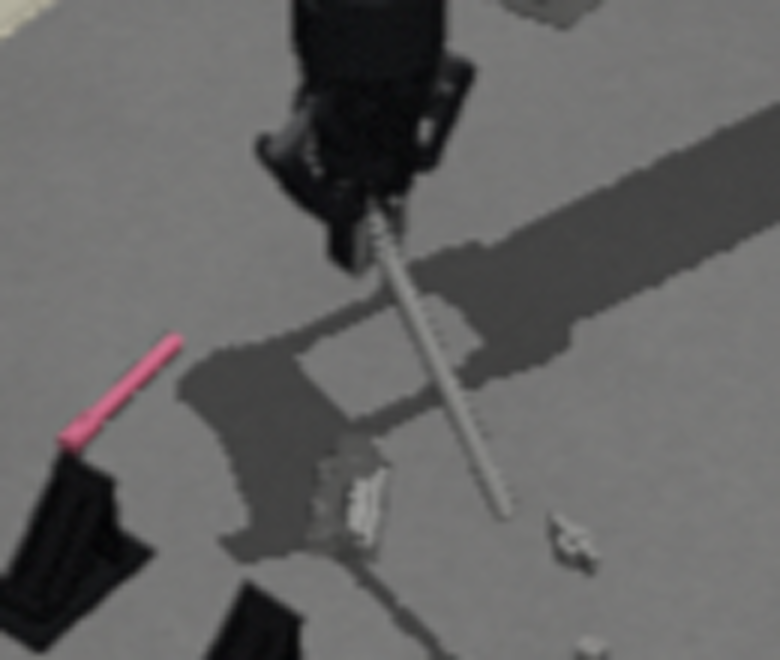

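View pics/o1.png

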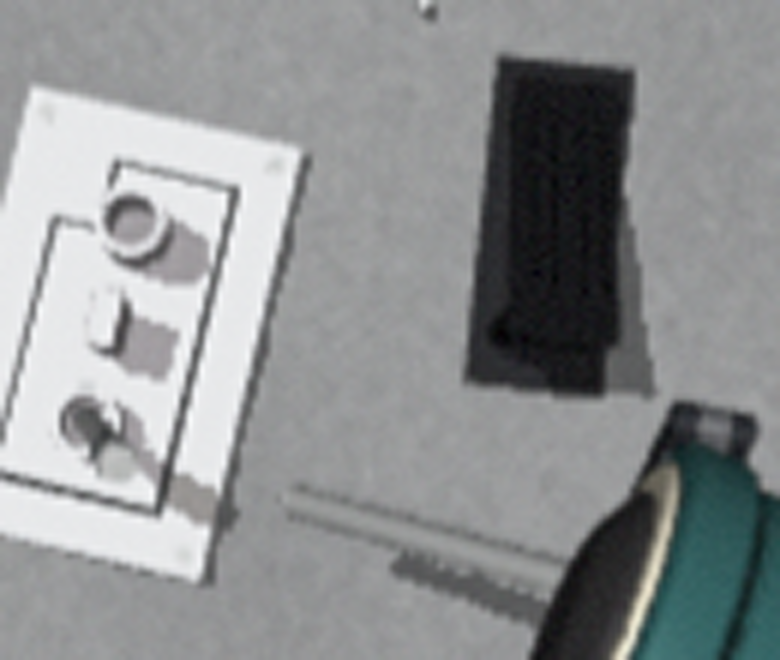

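```bash
python3 - <<'E'
from tri import *
P,r=tri((287.8,253),(294,175));print(P.round(4),r.round(2))
g=np.array([.4839,-.1602,.2847+.019]);d=P-g;print(d,np.linalg.norm(d),np.degrees(np.arctan2(-d[2],np.hypot(*d[:2]))),np.degrees(np.arctan2(d[1],d[0])))
E
```

```text
[ 0.512  -0.0492  0.1862] [-0.07  0.05 -0.12 -0.01]
[ 0.02805852  0.11097179 -0.11753691] 0.16406384177556374 45.75883823247836 75.81051138845287
```

Request:
{"method": "jog_arm", "body": {"rows": [[0,-3,38,0.03,0],[0,-3,42,0,0],[0,-3,42,0,0],[0,-3,30,0,0]]}}

```text
time_s: 20.65
tcp_pos: [0.492, -0.1598, 0.1378]
orientation: [3.056, -0.015, 1.33]
ft_force: [-0.2, 0.8, -1.2]
grip_width: 0.179
```

```bash
python3 - <<'E'
from h import *
viewer.get_image("top");viewer.get_image("top")
E
python3 plan.py 0.484 -.16 0.108 1.34 0
```

```text
t 20.75 pos [ 0.4888 -0.1586  0.1349] rpy [ 3.0648 -0.016   1.3313] F [-0.5  0.1 -2.6] grip 15.2 q6 -0.16
remain mm [ -4.8  -1.4 -26.9] dyaw 0.0087
[[-2.5, -4.3, 26.9, -0.009, 0.0]]
```

Request:
{"method": "jog_arm", "body": {"rows": [[0,-3,14,0,0],[0,-2,10,0,0]]}}

```text
time_s: 20.95
tcp_pos: [0.4892, -0.1584, 0.1131]
orientation: [3.059, -0.016, 1.329]
ft_force: [-0.2, -0.0, -1.8]
grip_width: 0.182
```

```bash
python3 - <<'E'
from h import *
viewer.get_image("top")
s=viewer.get_image("scene");crop(s,230,130,120,100,6,"pics/p2.png")
t=viewer.get_image("top");crop(t,240,200,120,100,6,"pics/p1.png")
E
python3 plan.py 0.484 -.16 0.108 1.34 0
```

```text
t 21.1 pos [ 0.4896 -0.1586  0.1138] rpy [ 3.0578 -0.0155  1.3295] F [ 0.3  0.5 -1. ] grip 15.1 q6 -0.16
remain mm [-5.6 -1.4 -5.8] dyaw 0.0105
[[-2.6, -5.1, 5.8, -0.011, 0.0]]
```

View pics/p2.png

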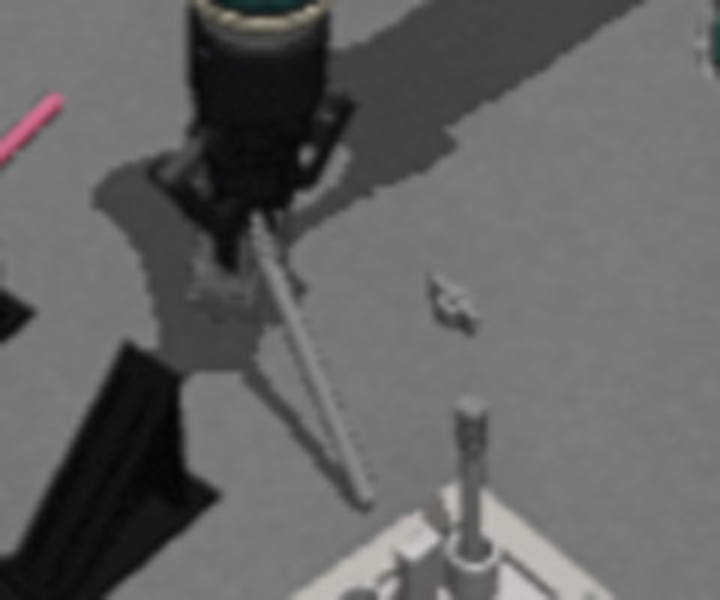

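View pics/p1.png

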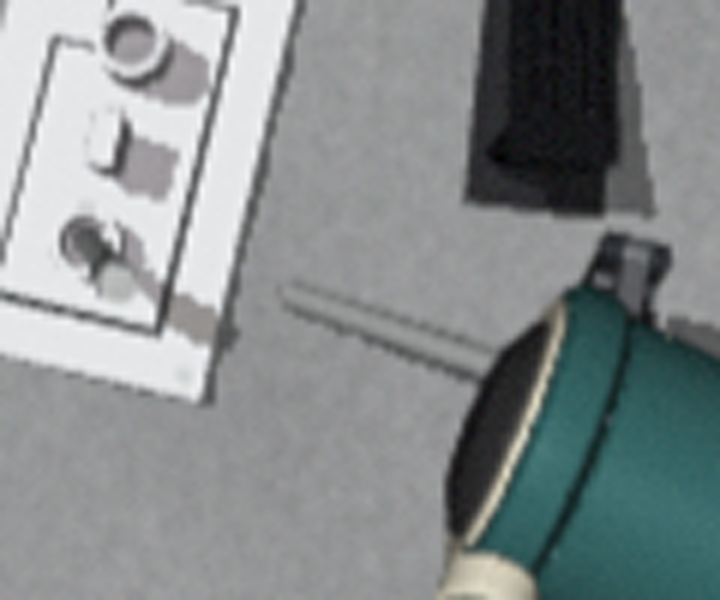

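```bash
python3 - <<'E'
from tri import *
P,r=tri((286.5,248.5),(291,212.8));print(P.round(4),r.round(2))
E
```

```text
[ 0.5249 -0.0479  0.011 ] [ 0.1  -0.06  0.16  0.01]
```

Request:
{"method": "jog_arm", "body": {"rows": [[6,-1,5,0,0],[8,0,3,0,0]]}}

```text
time_s: 21.3
tcp_pos: [0.4949, -0.1457, 0.1084]
orientation: [3.052, -0.015, 1.327]
ft_force: [0.5, 0.1, -1.5]
grip_width: 0.179
```

```bash
python3 - <<'E'
from h import *
viewer.get_image("top")
s=viewer.get_image("scene");crop(s,230,130,120,100,6,"pics/p3.png")
E
python3 plan.py 0.484 -.16 0.108 1.34 0
```

```text
t 21.4 pos [ 0.4949 -0.1449  0.1082] rpy [ 3.0528 -0.0152  1.3292] F [ 0.2 -0.2 -1.2] grip 15.3 q6 -0.13
remain mm [-10.9 -15.1  -0.2] dyaw 0.0108
[[-17.3, -7.0, 0.2, -0.011, 0.0]]
```

View pics/p3.png

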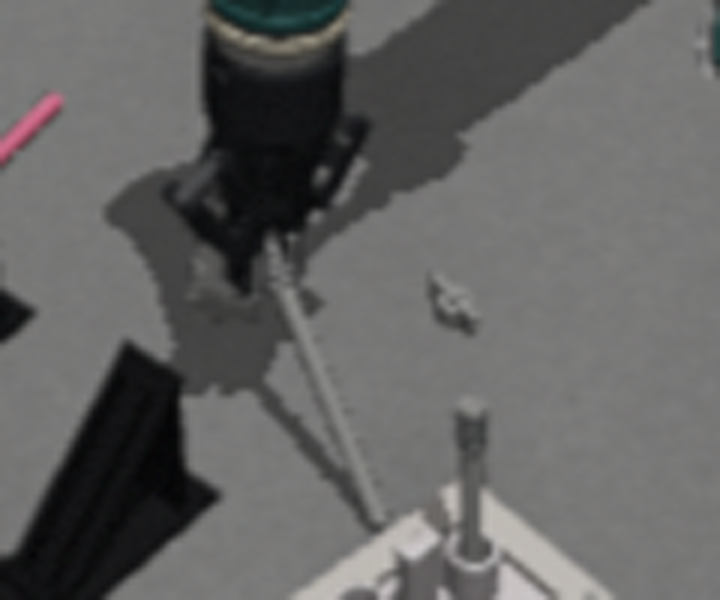

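Request:
{"method": "jog_arm", "body": {"rows": [[17,0,-11,0,0],[16,0,-10,0,0],[17,0,-9,0,0]]}}

```text
time_s: 21.7
tcp_pos: [0.5037, -0.0964, 0.1393]
orientation: [3.054, -0.012, 1.328]
ft_force: [-0.3, -0.9, -0.8]
grip_width: 0.177
```

```bash
python3 - <<'E'
from h import *
viewer.get_image("top")
s=viewer.get_image("scene");crop(s,230,130,120,100,6,"pics/p4.png")
E
python3 plan.py 0.484 -.16 0.108 1.34 0
```

```text
t 21.8 pos [ 0.505  -0.0956  0.1404] rpy [ 3.0513 -0.0132  1.3308] F [-0.2 -0.7 -1.2] grip 15.5 q6 -0.01
remain mm [-21.  -64.4 -32.4] dyaw 0.0092
[[-33.8, -2.5, 16.2, -0.005, 0.0], [-33.8, -2.7, 16.2, -0.005, 0.0]]
```

View pics/p4.png

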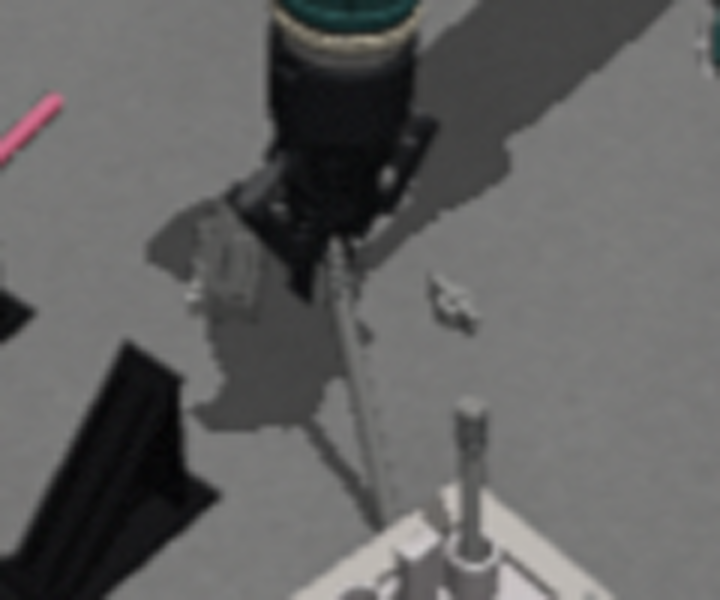

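Request:
{"method": "jog_arm", "body": {"rows": [[20,0,-7,0,0],[19,0,-4,0,0],[19,0,-2,0,0]]}}

```text
time_s: 22.1
tcp_pos: [0.517, -0.0411, 0.1539]
orientation: [3.051, -0.009, 1.33]
ft_force: [0.0, -1.2, -1.7]
grip_width: 0.179
```

```bash
python3 - <<'E'
from h import *
viewer.get_image("top")
s=viewer.get_image("scene");crop(s,230,120,120,100,6,"pics/p5.png")
E
python3 plan.py 0.484 -.16 0.108 1.34 0
```

```text
t 22.2 pos [ 0.5174 -0.0399  0.1539] rpy [ 3.0509 -0.0104  1.3325] F [-0.1 -0.7 -2.1] grip 15.4 q6 0.11
remain mm [ -33.4 -120.1  -45.9] dyaw 0.0075
[[-41.5, -1.4, 15.3, -0.002, 0.0], [-41.5, -1.5, 15.3, -0.002, 0.0], [-41.5, -1.6, 15.3, -0.002, 0.0]]
```

View pics/p5.png

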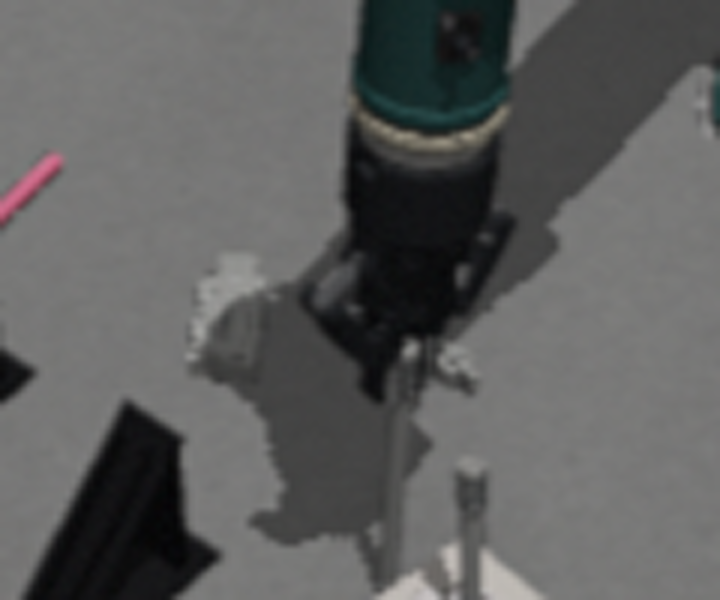

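```bash
python3 - <<'E'
from h import *
print(unproj("scene",[(294.2,215.5)],.009)-[.0012,.0012,0])
E
```

```text
[[ 0.52614769 -0.03461289  0.009     ]]
```

Request:
{"method": "jog_arm", "body": {"rows": [[6,0,-1,0,0],[-2,0,-30,0,0],[-1,0,-42,0,0],[0,0,-15,0,0]]}}

```text
time_s: 22.6
tcp_pos: [0.5063, -0.0373, 0.2378]
orientation: [3.062, -0.008, 1.332]
ft_force: [0.5, -0.1, -2.0]
grip_width: 0.184
```

```bash
python3 - <<'E'
from h import *
viewer.get_image("top");viewer.get_image("top")
s=viewer.get_image("scene");crop(s,230,100,120,120,5,"pics/q1.png")
t=viewer.get_image("top");crop(t,220,170,120,110,5,"pics/q2.png")
E
python3 plan.py 0.6264 .0156 0.26 1.34 0 3
```

```text
t 22.8 pos [ 0.5044 -0.0369  0.2334] rpy [ 3.0679 -0.0077  1.332 ] F [-0.4  0.  -1.6] grip 15.2 q6 0.12
remain mm [122.   52.5  26.6] dyaw 0.008
[[26.6, 35.4, -8.9, -0.003, 0.0], [26.5, 35.5, -8.9, -0.003, 0.0], [26.4, 35.5, -8.9, -0.003, 0.0]]
```

View pics/q1.png

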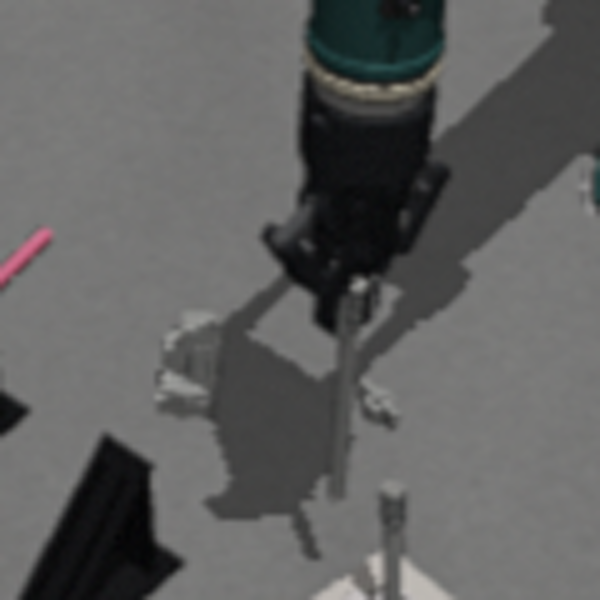

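```bash
python3 - <<'E'
from h import *
print(unproj("scene",[(297,198)],.089)-[.0012,.0012,0])
E
```

```text
[[ 0.51317361 -0.03408061  0.089     ]]
```

Request:
{"method": "jog_arm", "body": {"rows": [[8,38,-12,0,0],[12,38,-12,0,0],[30,25,0,0,0]]}}

```text
time_s: 23.1
tcp_pos: [0.6052, -0.0138, 0.2538]
orientation: [3.087, -0.004, 1.328]
ft_force: [1.1, 0.2, -0.7]
grip_width: 0.179
```

```bash
python3 - <<'E'
from h import *
viewer.get_image("top")
s=viewer.get_image("scene");cv2.imwrite("pics/s6.png",s);crop(s,240,120,120,120,5,"pics/q3.png")
t=viewer.get_image("top");crop(t,220,170,120,110,5,"pics/q4.png")
E
python3 plan.py 0.6264 .0156 0.24 1.34 0 3
```

```text
t 23.25 pos [ 0.6042 -0.0111  0.2515] rpy [ 3.0909 -0.0046  1.3317] F [-0.2  0.  -2.1] grip 15.2 q6 0.18
remain mm [ 22.2  26.7 -11.5] dyaw 0.0083
[[10.4, 5.1, 3.8, -0.003, 0.0], [10.4, 5.1, 3.8, -0.003, 0.0], [10.4, 5.1, 3.8, -0.003, 0.0]]
```

View pics/q3.png

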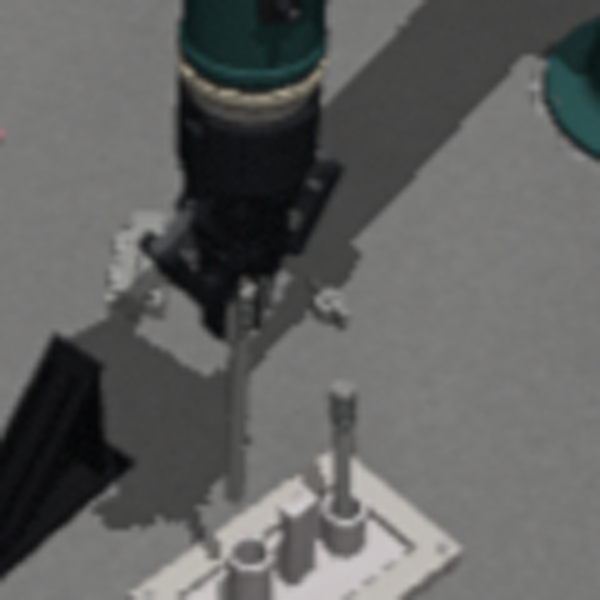

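View pics/q4.png

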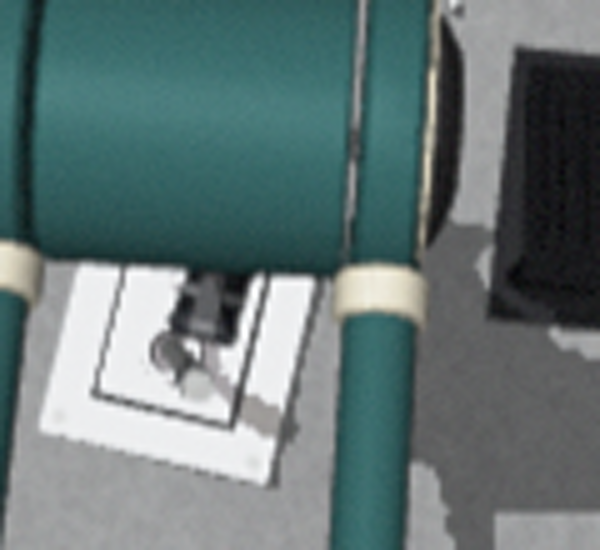

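```bash
python3 - <<'E'
from h import *
P=unproj("scene",[(286.6,217.6)],.107)[0];print(P)
print(P-[.6042,-.0111,0], np.array([.6275,.0169])-P[:2])
E
```

```text
[ 0.61383451 -0.00503565  0.107     ]
[0.00963451 0.00606435 0.107     ] [0.01366549 0.02193565]
```

Request:
{"method": "jog_arm", "body": {"rows": [[12,4,4,0,0],[11,3.5,4,0,0]]}}

```text
time_s: 23.45
tcp_pos: [0.6155, 0.009, 0.2405]
orientation: [3.096, -0.003, 1.33]
ft_force: [0.4, -0.2, -2.1]
grip_width: 0.176
```

```bash
python3 - <<'E'
from h import *
viewer.get_image("top");viewer.get_image("top")
s=viewer.get_image("scene");cv2.imwrite("pics/s7.png",s)
st=status.read_state();z=st["tcp_pos"][2]+.019-.1635;print("foot z",z)
c=s[180:260,260:340].astype(float)*1.5
c=cv2.resize(np.clip(c,0,255).astype(np.uint8),None,fx=8,fy=8,interpolation=cv2.INTER_CUBIC)
a=np.linspace(0,2*np.pi,60)
for r,zz,col in((.015,.076,(0,0,255)),(.011,.076,(0,0,255)),(.006,z,(0,255,0))):
    q=proj("scene",np.c_[.6275+r*np.cos(a),.0169+r*np.sin(a),0*a+zz]);cv2.polylines(c,[np.int32((q-[260,180]+.5)*8)],True,col,1)
cv2.imwrite("pics/q5.png",c)
E
python3 plan.py 0.6178 .0109 0.24 1.34 0 1
```

```text
foot z 0.09648751159534655
t 23.6 pos [0.6154 0.0092 0.241 ] rpy [ 3.0958e+00 -2.7000e-03  1.3316e+00] F [ 0.4 -0.6 -1.8] grip 15.6 q6 0.22
remain mm [ 2.4  1.7 -1. ] dyaw 0.0084
[[2.2, 1.9, 1.0, -0.008, 0.0]]
```

View pics/q5.png

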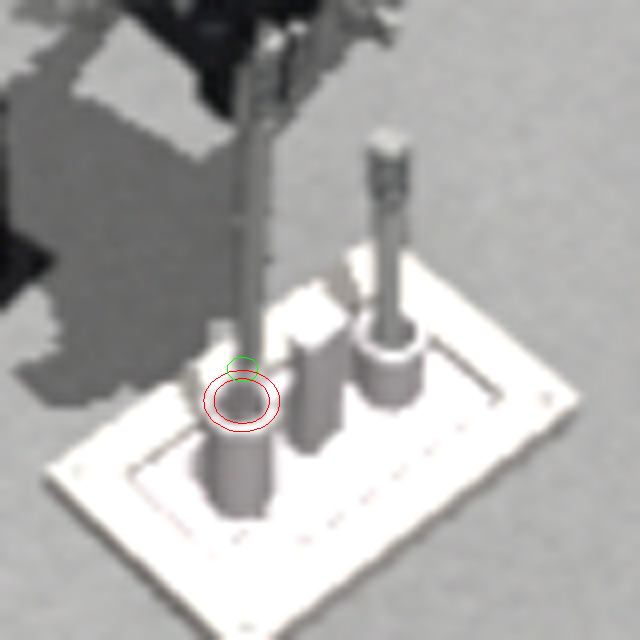

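```bash
python3 - <<'E'
from h import *
s=cv2.imread("pics/s7.png")
c=s[210:245,272:307].astype(float)*1.6
c=cv2.resize(np.clip(c,0,255).astype(np.uint8),None,fx=16,fy=16,interpolation=cv2.INTER_CUBIC)
cv2.imwrite("pics/q6.png",c)
E
```

```text
(no output)
```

View pics/q6.png

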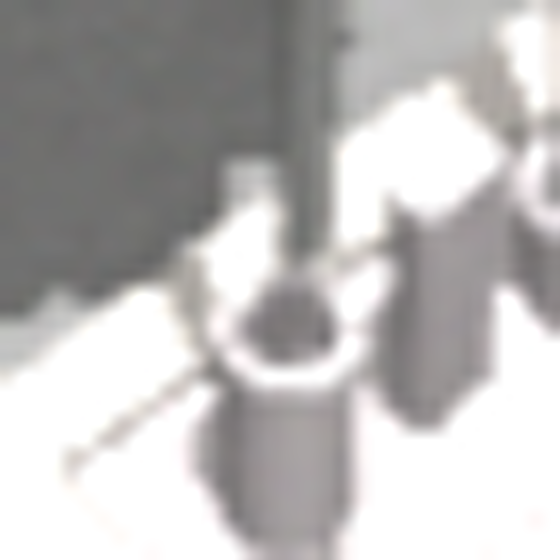

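Request:
{"method": "jog_arm", "body": {"rows": [[2.5,3.8,6,0,0],[0,0,5,0,0]]}}

```text
time_s: 23.8
tcp_pos: [0.6205, 0.0105, 0.2308]
orientation: [3.094, -0.003, 1.332]
ft_force: [-0.1, 0.1, -1.2]
grip_width: 0.18
```

```bash
python3 - <<'E'
from h import *
viewer.get_image("top");viewer.get_image("top")
s=viewer.get_image("scene");cv2.imwrite("pics/s8.png",s)
st=status.read_state();z=st["tcp_pos"][2]+.019-.1635;print("foot z",z)
c=s[210:245,272:307].astype(float)*1.6
c=cv2.resize(np.clip(c,0,255).astype(np.uint8),None,fx=16,fy=16,interpolation=cv2.INTER_CUBIC)
a=np.linspace(0,2*np.pi,60)
for r,zz,col in((.006,z,(0,255,0)),):
    q=proj("scene",np.c_[.6275+r*np.cos(a),.0169+r*np.sin(a),0*a+zz]);cv2.polylines(c,[np.int32((q-[272,210]+.5)*16)],True,col,1)
cv2.imwrite("pics/q7.png",c)
E
python3 plan.py 0.6194 .0107 0.23 1.34 0 1
```

```text
foot z 0.08612441145526104
t 23.95 pos [0.6199 0.0103 0.2306] rpy [ 3.0949e+00 -2.4000e-03  1.3316e+00] F [-0.5 -0.1 -1.2] grip 15.6 q6 0.22
remain mm [-0.5  0.4 -0.6] dyaw 0.0084
[[0.3, -0.6, 0.6, -0.008, 0.0]]
```

View pics/q7.png

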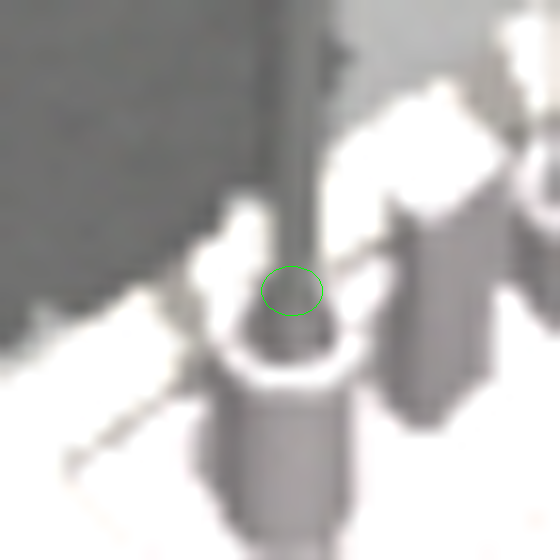

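Request:
{"method": "jog_arm", "body": {"rows": [[0,-0.3,8,0,0],[0,-0.3,8,0,0]]}}

```text
time_s: 24.15
tcp_pos: [0.6211, 0.0099, 0.2157]
orientation: [3.091, -0.003, 1.331]
ft_force: [-1.0, 0.8, -1.9]
grip_width: 0.177
```

```bash
python3 - <<'E'
from h import *
viewer.get_image("top");viewer.get_image("top")
s=viewer.get_image("scene");cv2.imwrite("pics/s8.png",s)
c=s[205:245,267:307].astype(float)*1.6
c=cv2.resize(np.clip(c,0,255).astype(np.uint8),None,fx=14,fy=14,interpolation=cv2.INTER_CUBIC)
cv2.imwrite("pics/q8.png",c)
E
python3 plan.py 0.6199 .0103 0.23 1.34 0 1
```

```text
t 24.3 pos [0.6204 0.0099 0.2149] rpy [ 3.0936e+00 -2.6000e-03  1.3311e+00] F [-0.4 -0.6 -1.1] grip 15.0 q6 0.22
remain mm [-0.5  0.4 15.1] dyaw 0.0089
[[0.2, -0.6, -15.1, -0.009, 0.0]]
```

View pics/q8.png

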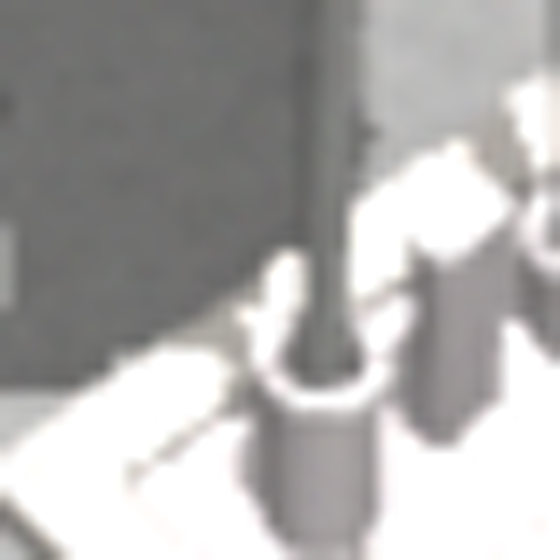

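Request:
{"method": "jog_arm", "body": {"rows": [[0,-0.4,10,0,0],[0,-0.4,10,0,0]]}}

```text
time_s: 24.5
tcp_pos: [0.6221, 0.0099, 0.1959]
orientation: [3.09, -0.003, 1.331]
ft_force: [-1.1, 0.4, -1.9]
grip_width: 0.176
```

```bash
python3 - <<'E'
from h import *
viewer.get_image("top")
E
python3 plan.py 0.6199 .0103 0.1625 1.34 0 1
```

```text
t 24.55 pos [0.621  0.0099 0.1937] rpy [ 3.0925e+00 -2.9000e-03  1.3310e+00] F [-0.9 -0.2 -4. ] grip 15.5 q6 0.22
remain mm [ -1.1   0.4 -31.2] dyaw 0.009
[[0.1, -1.2, 31.2, -0.009, 0.0]]
```

Request:
{"method": "jog_arm", "body": {"rows": [[0,-0.6,10,0,0],[0,-0.6,10,0,0]]}}

```text
time_s: 24.75
tcp_pos: [0.6213, 0.01, 0.1728]
orientation: [3.091, -0.003, 1.331]
ft_force: [-0.5, -0.2, -1.5]
grip_width: 0.174
```

```bash
python3 - <<'E'
from h import *
viewer.get_image("top")
s=viewer.get_image("scene");crop(s,250,140,100,110,6,"pics/r1.png")
E
python3 plan.py 0.6199 .0103 0.1625 1.34 0 1
```

```text
t 24.85 pos [0.62   0.01   0.1713] rpy [ 3.0946e+00 -2.4000e-03  1.3310e+00] F [-0.8 -0.3 -1.6] grip 15.2 q6 0.22
remain mm [-0.1  0.3 -8.8] dyaw 0.009
[[0.2, -0.2, 8.8, -0.009, 0.0]]
```

View pics/r1.png

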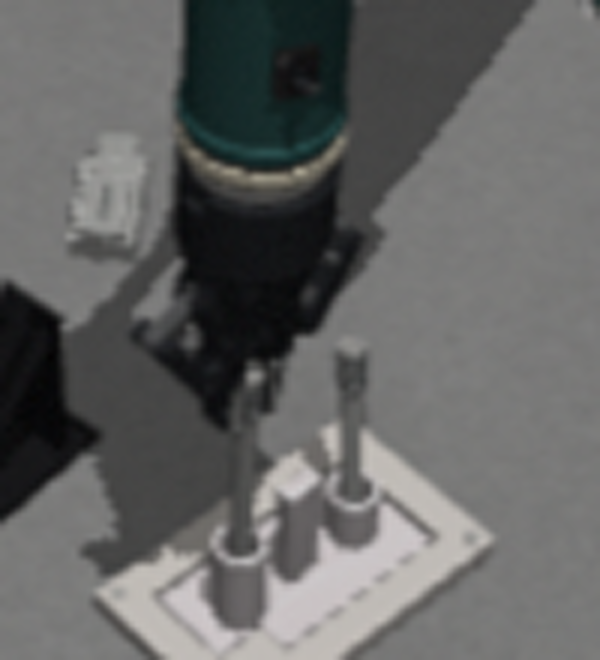

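Request:
{"method": "jog_arm", "body": {"rows": [[0,-0.2,4,0,0],[0,0,3,0,0]]}}

```text
time_s: 25.05
tcp_pos: [0.6206, 0.01, 0.1642]
orientation: [3.094, -0.003, 1.331]
ft_force: [-0.3, -0.0, -0.4]
grip_width: 0.178
```

```bash
python3 plan.py 0.6199 .0103 0.1625 1.34 0 1
```

```text
t 25.05 pos [0.6206 0.01   0.1642] rpy [ 3.0939e+00 -2.5000e-03  1.3311e+00] F [-0.3 -0.  -0.4] grip 15.2 q6 0.22
remain mm [-0.7  0.3 -1.7] dyaw 0.0089
[[0.1, -0.7, 1.7, -0.009, 0.0]]
```

Request:
{"method": "jog_arm", "body": {"rows": [[0,0,2,0,0],[0,0,0,0,25],[0,0,0,0,40],[0,0,0,0,50],[0,0,0,0,50]]}}

```text
time_s: 25.55
tcp_pos: [0.6226, 0.01, 0.1645]
orientation: [3.089, -0.004, 1.331]
ft_force: [-0.1, -0.1, 0.4]
grip_width: 0.584
```

```bash
python3 - <<'E'
from h import *
viewer.get_image("top")
s=viewer.get_image("scene");crop(s,250,140,100,110,6,"pics/r2.png")
E
python3 plan.py 0.6199 .0103 0.3 1.34 50
```

```text
t 25.65 pos [0.6226 0.01   0.1645] rpy [ 3.0894 -0.0036  1.3311] F [ 0.4  0.4 -1. ] grip 50.2 q6 0.22
remain mm [ -2.7   0.3 135.5] dyaw 0.0089
[[-0.1, -0.9, -45.2, -0.003, 50.0], [-0.1, -0.9, -45.2, -0.003, 50.0], [-0.1, -0.9, -45.2, -0.003, 50.0]]
```

View pics/r2.png

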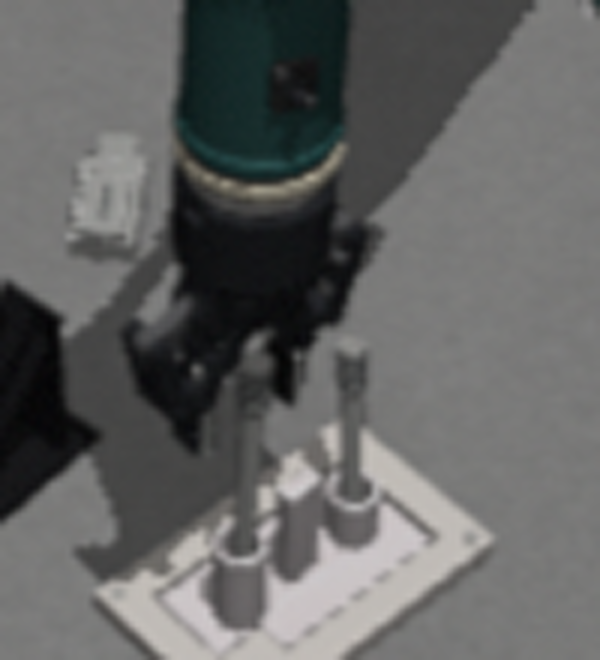

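Released; retreat upward, then away, and check.

Request:
{"method": "jog_arm", "body": {"rows": [[0,0,-20,0,50],[0,0,-40,0,50],[0,0,-45,0,50],[-45,0,-20,0,50],[-45,0,0,0,50],[-45,0,0,0,50],[-45,0,0,0,50],[-30,0,0,0,50]]}}

```text
time_s: 26.45
tcp_pos: [0.5663, -0.1949, 0.2946]
orientation: [3.087, -0.002, 1.341]
ft_force: [1.0, -0.0, 0.2]
grip_width: 0.584
```

```bash
python3 - <<'E'
from h import *
viewer.get_image("top")
s=viewer.get_image("scene");t=viewer.get_image("top");cv2.imwrite("pics/send.png",s);cv2.imwrite("pics/tend.png",t)
a=cv2.resize(s[160:270,260:350],None,fx=5,fy=5,interpolation=cv2.INTER_CUBIC)
b=cv2.resize(t[170:280,220:290],None,fx=5,fy=5,interpolation=cv2.INTER_CUBIC)
cv2.imwrite("pics/end.png",np.hstack([a,b]))
print(status.read_state()["qd"].round(3),status.read_state()["time_s"])
E
```

```text
[0.044 0.    0.006 0.019 0.004 0.011] 26.6
```

View pics/end.png

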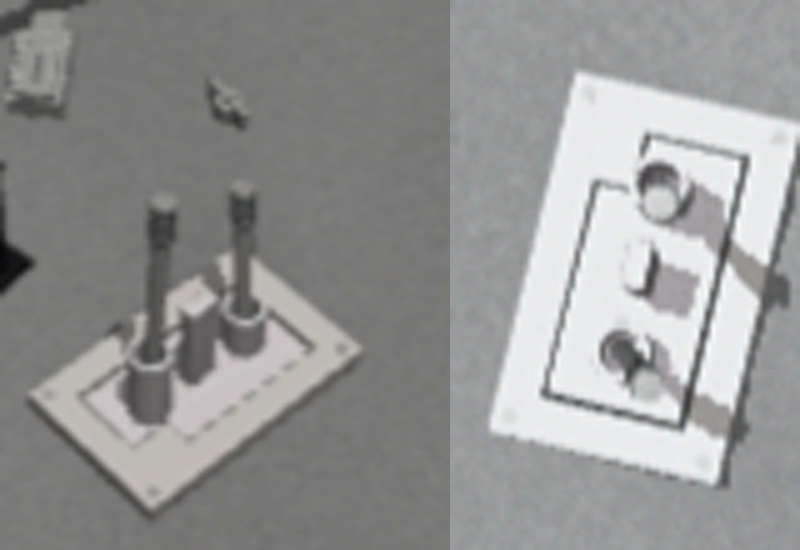

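View pics/tend.png

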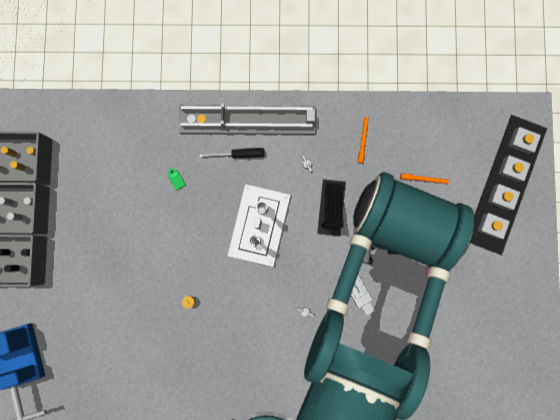

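```bash
python3 - <<'E'
from tri import *
k=lambda X,Y,x,y:((X+.5)/5-.5+x,(Y+.5)/5-.5+y)
for n,t,s,L,c in(("long",k(659-450,201,220,170),k(163,203,260,160),.18,(.6264,.0156)),("short",k(648-450,377,220,170),k(243,189,260,160),.125,(.5446,.0344))):
    P,r=tri(t,s,(.6,0,.15));d=np.hypot(P[0]-c[0],P[1]-c[1]);print(n,P.round(4),r.round(2),"lean",round(d/L,3),"exp z",round(.018+L*np.cos(d/L),4))
st=status.read_state();print(st["time_s"],st["qd"].round(4))
a=cv2.imread("pics/top0.png").astype(int);b=cv2.imread("pics/tend.png").astype(int)
d=(abs(a-b).max(2)>40).astype(np.uint8);n,_,S,C=cv2.connectedComponentsWithStats(d)
print([(tuple(S[i][:5])) for i in range(1,n) if S[i][4]>8])
E
```

```text
long [0.606  0.0093 0.1927] [-0.    0.   -0.01 -0.  ] lean 0.119 exp z 0.1967
short [0.5296 0.0168 0.1391] [-0.34  0.21 -0.55 -0.01] lean 0.185 exp z 0.1409
26.6 [0.0439 0.0004 0.0057 0.0188 0.0037 0.011 ]
[(np.int32(296), np.int32(172), np.int32(178), np.int32(248), np.int32(22543)), (np.int32(331), np.int32(186), np.int32(7), np.int32(50), np.int32(264)), (np.int32(239), np.int32(197), np.int32(45), np.int32(58), np.int32(1506)), (np.int32(284), np.int32(225), np.int32(4), np.int32(6), np.int32(17)), (np.int32(114), np.int32(234), np.int32(47), np.int32(61), np.int32(1134)), (np.int32(339), np.int32(236), np.int32(8), np.int32(12), np.int32(70)), (np.int32(268), np.int32(249), np.int32(9), np.int32(8), np.int32(50)), (np.int32(37), np.int32(373), np.int32(133), np.int32(47), np.int32(2642)), (np.int32(0), np.int32(380), np.int32(18), np.int32(9), np.int32(96)), (np.int32(10), np.int32(388), np.int32(6), np.int32(6), np.int32(29)), (np.int32(30), np.int32(411), np.int32(14), np.int32(7), np.int32(44))]
```

```bash
python3 - <<'E'
from station import workorder
print(workorder.sign_off())
E
```

```text
the job is handed in; nothing more can be done
None
```

The holder is seated in the pocket the right way round, with the short spindle in the short cup and the long spindle in the tall cup. I signed off at about 26.6 s of the 67 s allowed; sign-off gives no verdict.

The jog only turns the tool about its own axis, so it can't tilt a spindle. I stood each one up by pressing its foot against the nest's side while moving the gripped head over it.

**Holder:** in the pictures, the gap around the foot is even and it looks fully down. The edge fits after seating disagreed on height and tilt: top gave z of -8 mm, and scene gave a 0.07 rad tilt. I judged those two values unreliable and went by the gap instead. Both fits put the centre within about 2 mm sideways.

**Spindles:** after release, triangulating the head tops gave these results. I measured the heads only, not the feet.

| Spindle | Lean (limit 0.32 rad) | Head-top height | Expected with foot on the cup bottom |
|---|---|---|---|
| Long | about 0.12 rad | 193 mm | 197 mm |
| Short | about 0.19 rad | 139 mm | 141 mm |

Both read 2–4 mm low, which is about the measuring error.

**Other things:** comparing the first and last top views shows no shift in the visible bystanders. The coin slide was partly hidden by the arm in the last view, so I could only check it by eye.

**Arm:** it was clear of everything and nearly still at sign-off. The tool had drifted to about 0.05 rad off vertical by then.

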